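Set the stop pins of a drilling jig by feel

ROBOT

A 7-joint arm with a two-finger parallel gripper is mounted at the origin on a cart in front of the work surface, level with it; the furniture and walls round the work are solid. World frame = base frame: x ahead of the robot, y to its left, z up, the work surface at z = 0. Lengths are in m, angles in rad, forces in N, time in s.
With the tool pointing down it reaches from about 0.4 to 0.85 m from the base axis. Payload 4.4 kg.
Tool frame: the origin (TCP) lies midway between the tips of the shut fingers; the grasp point (between the pads) lies 19 mm behind it; z points along the fingers, y is the line along which they close (so a half turn about z gives the same grasp; the last joint's range is limited). The gripper opens to 94 mm and grips with 3 to 60 N. Pads are 16 mm wide; open, the fingers measure 119 mm over their backs; the gripper's body (75 mm by 177 mm) begins 78 mm behind the grasp point.
Start: joints at [-1.181, 0.628, 0.038, 1.517, -0.027, 0.996, -0.02], TCP at [0.286, 0.584, 0.205] pointing down, gripper open.
Joint ranges: [-3.06, 3.06], [-0.37, 2.12], [-1.25, 1.32], [0.18, 2.47], [-1.1, 4.24], [0.23, 1.98], [-2.94, 2.94]. Speed limits (rad/s): [2.57, 2.57, 3.14, 3.14, 3.14, 3.14, 3.14].

INTERFACE

Orientations are given as a unit quaternion [w, x, y, z].
In Python, from bench import r, imaging gives the robot as it stands.
- The arm moves only by the tool step_arm, never from a script. Its argument "motion" is a list of rows, each a list of 7 numbers: the turn, a rotation vector about the world's x, y, z in rad, then the shift along the world's x, y, z in m, then the opening, from -1 (shut) to 1 (fully open). In form: [[wx, wy, wz, dx, dy, dz, claw], ...]. A call has 1 to 10 rows; each row shifts and turns the commanded pose from where the row before left it; what a row does not reach is not made up. A row lasts 1/10 s, in which the tool goes at most 50 mm and 8.59 degrees, less where a joint would pass 70% of its speed; a pose out of reach is approached as far as the arm can. A call is refused whole if a number of a shift passes 0.05 or a number of a turn 0.15, either way. A call with a gripper value outside its range is refused whole. The fingers move at their own pace and stop on an object; the grip force is fixed at half the most. Time passes only in rows, so rows that do not move let the fingers close. It gives the time, the measured TCP pose, the force, the opening and the grip force at its end, in the units of the state.
- r.get_state(): the state, without advancing time (a new reading comes with each control period).
- imaging.snapshot(name): name is "scene" or "top" or "wrist"; returns a dict with "pixels" (420x560x3 uint8, blue, green, red), "camera_matrix" (3x3 intrinsics, pixels), "xyz" and "rotation" of the camera in the world. Camera axes: x right, y down, z forward; pixel columns grow to the right and rows downward; lengths in m; the calibration is good to about 2 mm. A picture is of the moment at which its call begins. There is no depth.
- r.job_done(): hands the job in; it is judged then, once.
The state is a dict: "clock": time; "joint_positions": joint angles; "joint_vel": joint speeds; "effort": joint torques, N m; "tool_pos": TCP position; "orientation": TCP orientation; "force": force on the tool from outside, world axes, zero at the start; "wrist_torque": the same for the moment, N m; "opening": opening from 0.0 (shut) to 1.0 (fully open); "gripper_force": force on a finger pad.
Only numpy, scipy, OpenCV 4.12 (cv2) and the standard library are available. Lean on these libraries where they do the work, as an engineer would, in place of code of your own. Each camera call takes 0.05 s, during which the arm holds its last target. There are 200 camera calls.

TASK

Set up the stop jig: slide its keeper by the black knob fully open, then take every coloured stop pin that is on the bench, stand it on the apron at the track of its own colour and drag it along under the roof until its foot drops into the hidden notch, and leave it standing there. When all the pins are in, slide the keeper fully shut again. Leave the drill chuck and the try square alone.

Things in the scene. Friction and masses are not known exactly. Their poses are not given: they have to be found in the camera images.
- jig: Grey steel stop jig, 210 x 236 mm, fixed to the bench. Origin on the bench midway across, 100 mm from the near edge; x along the tracks, away from their open ends, y to the left across them, z up. Four T-tracks 56 mm apart, marked by bars and spots, from the left: red (y = +84 mm), yellow (+28), green (-28), blue (-84). x = -100 to -40 mm is an open flat apron, top at z = 15 mm.
- roof (a point): Near edge of the roof at jig y = 0, x = -40 mm, z = 31 mm (top of the roof; underside 25.5 mm). From here the roof covers the tracks to the end block at x = 62 mm. Over each track it has a slot 24 mm wide; under it the track is 44 mm wide, with a rigid ledge along each side level with the apron (z = 15 mm) and a trench between them.
- notch_zone (a point): Middle of the stretch of the tracks where a notch may be (jig y = 0, x = 8 mm, z = 15 mm). In each track both ledges have one notch, 40 mm long along x and 7 mm deep, hidden under the roof, its centre anywhere from x = -16 to +32 mm, different in each track and run.
- keeper (a joint): Slide of the keeper, a comb bar across the apron: 0 = shut (starts there or up to 6 mm off), 0.028 m = fully open, both at end stops; opens to the jig's +y. About 3 N of friction; stays where left. Its 4 brass teeth, 8 mm wide, top 36 mm above the bench, stand at jig x = -48 mm, in front of the tracks when shut, half-way between them (clear of a pin's foot) when open.
- keeper_grip (a point): Centre of the keeper's black upright round knob, 24 mm across, on the left of the jig, 42 mm above the bench; the knob's top is 63 mm and the bar under it 15 mm above the bench. Moves with the keeper; axes as the jig's.
- track_red (a point): Point on the apron's surface in line with the leftmost (y = +84 mm in the jig's frame) track, marked red, at jig x = -75 mm; axes as the jig's. A pin's foot set down here is clear of teeth and roof.
- track_yellow (a point): Point on the apron's surface in line with the second (y = +28 mm in the jig's frame) track, marked yellow, at jig x = -75 mm; axes as the jig's. A pin's foot set down here is clear of teeth and roof.
- track_green (a point): Point on the apron's surface in line with the third (y = -28 mm in the jig's frame) track, marked green, at jig x = -75 mm; axes as the jig's. A pin's foot set down here is clear of teeth and roof.
- track_blue (a point): Point on the apron's surface in line with the rightmost (y = -84 mm in the jig's frame) track, marked blue, at jig x = -75 mm; axes as the jig's. A pin's foot set down here is clear of teeth and roof.
- pin_red_mid (a point): Centre (47.5 mm above the foot) of the red stop pin, 95 mm tall, 0.25 kg, bottom-heavy, upright; may be absent. Steel foot 32 mm (its x, along the track, either way round) x 40 mm (its y) x 8 mm, corners trimmed; stem 18 mm square; head 24 mm square from 45 to 95 mm, sides along x, y. Centre 62.5 mm over the bench when on apron or ledges, 55.5 mm when down in the notch.
- pin_yellow_mid (a point): Centre (47.5 mm above the foot) of the yellow stop pin, 95 mm tall, 0.25 kg, bottom-heavy, upright; may be absent. Steel foot 32 mm (its x, along the track, either way round) x 40 mm (its y) x 8 mm, corners trimmed; stem 18 mm square; head 24 mm square from 45 to 95 mm, sides along x, y. Centre 62.5 mm over the bench when on apron or ledges, 55.5 mm when down in the notch.
- pin_green_mid (a point): Centre (47.5 mm above the foot) of the green stop pin, 95 mm tall, 0.25 kg, bottom-heavy, upright; may be absent. Steel foot 32 mm (its x, along the track, either way round) x 40 mm (its y) x 8 mm, corners trimmed; stem 18 mm square; head 24 mm square from 45 to 95 mm, sides along x, y. Centre 62.5 mm over the bench when on apron or ledges, 55.5 mm when down in the notch.
- pin_blue_mid (a point): Centre (47.5 mm above the foot) of the blue stop pin, 95 mm tall, 0.25 kg, bottom-heavy, upright; may be absent. Steel foot 32 mm (its x, along the track, either way round) x 40 mm (its y) x 8 mm, corners trimmed; stem 18 mm square; head 24 mm square from 45 to 95 mm, sides along x, y. Centre 62.5 mm over the bench when on apron or ledges, 55.5 mm when down in the notch.
- chuck_mid (a point): Middle of a loose steel drill chuck, 46 mm across, 68 mm tall: not part of the job.
- square_mid (a point): Middle of a loose try square lying flat, 150 x 95 x 16 mm: not part of the job.
There are look-alikes about, which are no part of the job. What is shaped like the part that bears pin_green_mid but orange is not meant.

How it is judged:
By the outcome, as a careful person would: the job done as asked, in the order asked, and still so for the second after the job is handed in, with the robot touching nothing.
Of pin_red, pin_yellow, pin_green, pin_blue only 3 to 4 are there at a start; the rules pass over those that are not, and their reading is None.
At some moment in a run one of pin_red, pin_yellow, pin_green, pin_blue may be knocked a few centimetres aside while the robot is not near it.
Once in a run the grip may slacken for a moment while it holds something.
It also fails if it takes over 208 s, if anything falls off the work surface, if the arm or the gripper's body presses on something with over 40 N, if the wrist force passes 120 N, or if a joint passes its speed limit or range.

## Working session

There is one attempt and no reset: what is moved stays moved. The work goes in short steps, Python scripts to look and compute and a tool call to move; the robot and the scene stay as the last step left them, time stands still between calls to the robot, and variables do not carry over. Pictures are saved under pics/ and viewed, at most 18 in all, crops included, and the job is handed in when it is done.

Besides the shell and the picture viewer there is one more tool, called after "Call:" as a command line: name --pt "numbers of a row" for each row, then --argument value for the rest. step_arm: Moves the arm, as the interface text tells. Its arguments: {"type":"object","properties":{"motion":{"type":"array"}},"required":["motion"]}

```bash
mkdir -p pics; ls
cat > h.py <<'E'
import sys; sys.path.insert(0,'.')
import numpy as np, cv2
from bench import r, imaging
def snap(n,fn=None):
    s=imaging.snapshot(n)
    if fn: cv2.imwrite('pics/'+fn,s['pixels'])
    return s
def ray(s,u,v,z):
    K=np.array(s['camera_matrix']);R=np.array(s['rotation']);c=np.array(s['xyz'])
    d=R@np.linalg.solve(K,np.array([u,v,1.]))
    return c+d*(z-c[2])/d[2]
def proj(s,p):
    K=np.array(s['camera_matrix']);R=np.array(s['rotation']);c=np.array(s['xyz'])
    q=K@(R.T@(np.array(p)-c)); return q[:2]/q[2]
E
python3 - <<'E'
from h import *
a=snap('top','top0.png');b=snap('scene','scene0.png')
for s in (a,b): print(s['xyz'],np.round(s['rotation'],3).tolist(),s['camera_matrix'][0])
st=r.get_state();print(st['clock'],st['tool_pos'],st['orientation'],st['opening'],st['force'])
cv2.imwrite('pics/m0.png',np.vstack([a['pixels'],b['pixels']])[:, :])
E
```

```text
pics
[ 0.30775503 -0.16893044  0.93942263] [0.071, -0.673, 0.732, -0.075] [522.35306262   0.         280.3650205 ]
[-0.16593498 -0.4730975   0.51739899] [-0.411, 0.725, -0.486, 0.264] [465.82485197   0.         280.43618318]
0.1 [0.28583626 0.58313434 0.20469173] [-1.75983394e-04  2.25939010e-01  9.74141105e-01 -8.00469500e-04] 1.0004148886384725 [-0.38648402 -0.14407064 -0.36508369]
```

Run:
```python
t=open('h.py').read()
t=t.replace("R=np.array(s['rotation'])","R=Ro(s)").replace("def ray","def Ro(s):\n    w,x,y,z=s['rotation']; return Rot.from_quat([x,y,z,w]).as_matrix()\ndef ray").replace("from bench","from scipy.spatial.transform import Rotation as Rot\nfrom bench")
open('h.py','w').write(t)
```

```text
(no output)
```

View pics/top0.png

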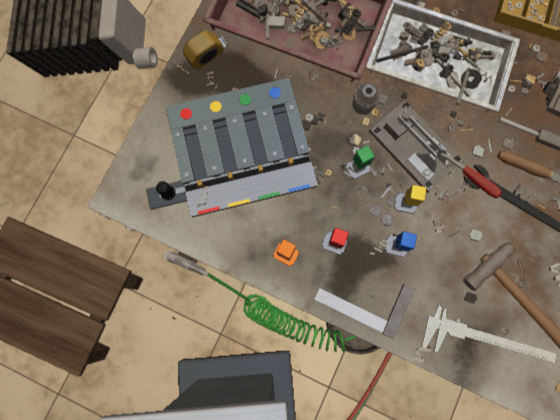

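View pics/scene0.png

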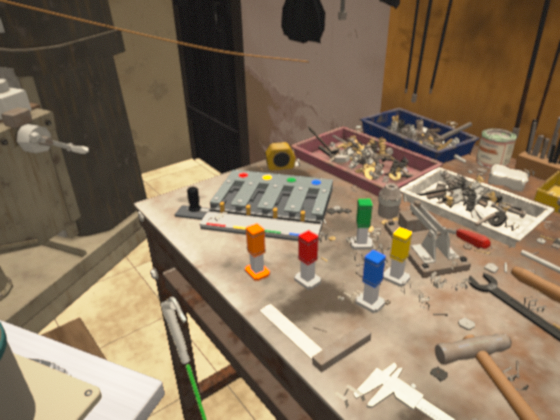

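```bash
cat >> h.py <<'E'
HUE={'red':[(0,6),(174,180)],'orange':[(8,16)],'yellow':[(20,32)],'green':[(45,80)],'blue':[(100,122)]}
def blobs(s,col,smin=150,vmin=60,amin=20):
    h=cv2.cvtColor(s['pixels'],cv2.COLOR_BGR2HSV); m=0
    for a,b in HUE[col]: m=m|cv2.inRange(h,(a,smin,vmin),(b,255,255))
    n,l,st,c=cv2.connectedComponentsWithStats(m)
    return [(st[i,4],c[i],(l==i)) for i in range(1,n) if st[i,4]>=amin]
def topface(s,mask,z=0.095):
    v=s['pixels'].max(2); t,_=cv2.threshold(v[mask].reshape(-1,1),0,255,cv2.THRESH_OTSU)
    f=(mask&(v>=t)).astype(np.uint8); f=cv2.morphologyEx(f,cv2.MORPH_OPEN,np.ones((3,3),np.uint8))
    cs=max(cv2.findContours(f,0,2)[0],key=cv2.contourArea)
    P=np.array([ray(s,*p[0],z)[:2]*1000 for p in cs],np.float32)
    return cv2.minAreaRect(P)
E
python3 - <<'E'
from h import *
s=snap('top')
for c in HUE:
  for a,p,m in blobs(s,c):
    if p[1]>300 or p[0]>440: continue
    print(c,a,p.round(1),'z15',ray(s,*p,.015)[:2].round(4),'z31',ray(s,*p,.031)[:2].round(4),'z95',ray(s,*p,.095)[:2].round(4), topface(s,m) if 90<a<700 else '')
print('knob',ray(s,165,187,.063))
b=snap('scene')
for c in HUE:
  for a,p,m in blobs(b,c,amin=60): print(c,a,p.round(1))
E
```

```text
red 90 [185.6 113.4] z15 [ 0.6756 -0.0183] z31 [ 0.6693 -0.0209] z95 [ 0.6438 -0.0314] 
red 56 [208.1 210.2] z15 [ 0.488  -0.0501] z31 [ 0.4849 -0.0522] z95 [ 0.4724 -0.0604] 
red 247 [338.6 237.4] z15 [ 0.4193 -0.2788] z31 [ 0.4173 -0.2769] z95 [ 0.4096 -0.2693] ((411.78338623046875, -270.7137145996094), (22.293642044067383, 22.929262161254883), 63.74475860595703)
orange 437 [285.9 252.5] z15 [ 0.4005 -0.183 ] z31 [ 0.3989 -0.1828] z95 [ 0.3925 -0.1818] ((400.1548767089844, -181.20150756835938), (24.608535766601562, 22.47765350341797), 58.48971939086914)
yellow 23 [206.3  34.7] z15 [ 0.8333 -0.0657] z31 [ 0.8242 -0.0675] z95 [ 0.7878 -0.0747] 
yellow 21 [216.4  42.6] z15 [ 0.8148 -0.0843] z31 [ 0.806  -0.0857] z95 [ 0.7709 -0.0916] 
yellow 22 [185.7  50.9] z15 [ 0.8026 -0.0244] z31 [ 0.794  -0.0269] z95 [ 0.7597 -0.0369] 
yellow 39 [192.1  57.9] z15 [ 0.787  -0.0358] z31 [ 0.7787 -0.0381] z95 [ 0.7456 -0.0474] 
yellow 88 [215.1 106.2] z15 [ 0.6851 -0.0742] z31 [ 0.6786 -0.0758] z95 [ 0.6525 -0.0824] 
yellow 321 [415.2 194.9] z15 [ 0.4845 -0.425 ] z31 [ 0.4814 -0.4206] z95 [ 0.4692 -
[... 361 characters left out ...]
.6691 -0.1858] 
blue 25 [298.2 187.8] z15 [ 0.5156 -0.2155] z31 [ 0.512  -0.2146] z95 [ 0.4976 -0.2114] 
blue 248 [406.4 240.9] z15 [ 0.403 -0.398] z31 [ 0.4013 -0.394 ] z95 [ 0.3947 -0.3781] ((396.335205078125, -381.1966857910156), (22.296449661254883, 21.650405883789062), 71.36009979248047)
knob [0.52552495 0.0155275  0.063     ]
red 532 [307.8 246.9]
red 350 [473.7 238.5]
orange 15916 [462.4  59.6]
orange 3635 [542.   91.6]
orange 429 [255.5 241.3]
orange 130 [256.9 273.3]
orange 238 [536.4 285.5]
orange 205 [502.6 390.9]
orange 82 [224.9 372.3]
yellow 398 [279.  156.7]
yellow 528 [549.6 192.3]
yellow 564 [400.7 243.8]
green 295 [363.9 212. ]
green 208 [195.5 391.3]
blue 534 [373.4 267.4]
```

Call:
step_arm --pt "0 0 0.124 0.015 -0.044 0.007 1" --pt "0 0 0.124 0.015 -0.044 0.007 1" --pt "0 0 0.124 0.015 -0.044 0.007 1" --pt "0 0 0.124 0.015 -0.044 0.007 1" --pt "0 0 0.124 0.015 -0.044 0.007 1" --pt "0 0 0 0.015 -0.044 0.007 1" --pt "0 0 0 0.015 -0.044 0.007 1" --pt "0 0 0 0.015 -0.044 0.007 1" --pt "0 0 0 0.015 -0.044 0.007 1" --pt "0 0 0 0.015 -0.044 0.007 1"

```text
clock: 1.2
tool_pos: [0.4363, 0.1418, 0.2759]
orientation: [0.0, -0.082, 0.997, 0.0]
force: [0.6, 0.4, 0.4]
opening: 1.001
gripper_force: 0.0
```

Call:
step_arm --pt "0 0 0 0.015 -0.044 0.007 1" --pt "0 0 0 0.015 -0.044 0.007 1" --pt "0 0 0 0.015 -0.044 0.007 1" --pt "0 0 0 0.015 -0.044 0.007 1" --pt "0 0 0 0 0 0 1" --pt "0 0 0 0 0 0 1"

```text
clock: 1.8
tool_pos: [0.496, -0.0331, 0.3033]
orientation: [-0.0, -0.081, 0.997, 0.0]
force: [0.6, -0.3, 0.4]
opening: 1.0
gripper_force: 0.0
```

Run:
```python
from h import *
st=r.get_state();print(st['clock'],st['tool_pos'],st['orientation'],st['force'])
s=snap('wrist','w0.png');print(s['xyz'],s['rotation'],s['camera_matrix'][0])
for x,y in((-.1,.1),(.1,.1)): print(proj(s,(.5,-.05,0)))
```

```text
1.8 [ 0.49598364 -0.03313575  0.30332181] [-1.84762410e-04 -8.05992021e-02  9.96746562e-01  1.61907824e-04] [ 0.59975103 -0.31325182  0.44578202]
[ 0.42891939 -0.04331294  0.48263824] [0.07610361 0.6427492  0.75702287 0.08943199] [324.62177283   0.         284.29792606]
[272.26104971 181.13783282]
[272.26104971 181.13783282]
```

View pics/w0.png

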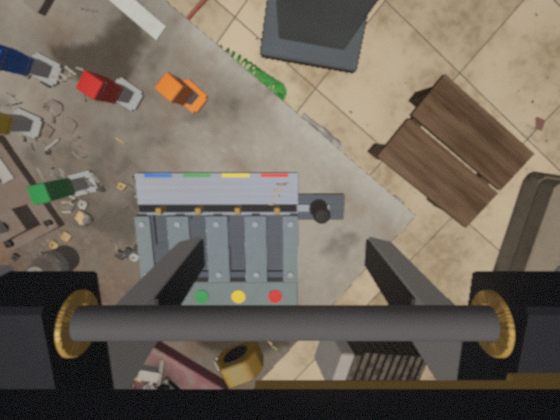

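Run:
```python
from h import *
s=snap('wrist')
for n,p,z in(('nearL',(297.5,172.5),.015),('nearR',(135.5,173),.015),('roofL',(297.5,216),.031),('roofR',(135.5,216),.031),('knob',(320.5,208),.063),
 ('dotR',(275.3,296.3),.031),('dotG',(201.3,296.3),.031),('tooth1',(277,210.5),.036),('tooth4',(158.5,210.5),.036)): print(n,ray(s,*p,z).round(4))
for z in(.015,.031):
  for c in('red','green','yellow'):
    for a,p,m in blobs(s,c,vmin=50):
      if 140<p[0]<300 and p[1]>160: print(c,a,p.round(1),z,ray(s,*p,z).round(4))
h=s['pixels'][150:230,215:225].mean(1).round();print(h.max(1).tolist())
d=(s['pixels'].max(2)<25).astype(np.uint8);d[:180]=0;d[235:]=0;d[:,:300]=0;d[:,350:]=0
c=max(cv2.findContours(d,0,2)[0],key=cv2.contourArea);print(cv2.boundingRect(c),cv2.minEnclosingCircle(c))
```

```text
nearL [ 0.479  -0.0142  0.015 ]
nearR [ 0.5182 -0.2442  0.015 ]
roofL [ 0.5387 -0.0043  0.031 ]
roofR [ 0.5771 -0.2336  0.031 ]
knob [0.5151 0.0212 0.063 ]
dotR [ 0.6688 -0.0157  0.031 ]
dotG [ 0.6874 -0.127   0.031 ]
tooth1 [ 0.5344 -0.0347  0.036 ]
tooth4 [ 0.562  -0.1999  0.036 ]
red 108 [273.4 296.1] 0.015 [ 0.6774 -0.0178  0.015 ]
yellow 102 [236.4 296. ] 0.015 [ 0.6869 -0.0754  0.015 ]
yellow 302 [251.7 358.8] 0.015 [ 0.7963 -0.0354  0.015 ]
yellow 68 [221.2 362.2] 0.015 [ 0.811  -0.0846  0.015 ]
yellow 21 [225.  381.1] 0.015 [ 0.8467 -0.0737  0.015 ]
red 108 [273.4 296.1] 0.031 [ 0.6688 -0.0186  0.031 ]
yellow 102 [236.4 296. ] 0.031 [ 0.678  -0.0742  0.031 ]
yellow 302 [251.7 358.8] 0.031 [ 0.7837 -0.0356  0.031 ]
yellow 68 [221.2 362.2] 0.031 [ 0.7979 -0.0831  0.031 ]
yellow 21 [225.  381.1] 0.031 [ 0.8324 -0.0726  0.031 ]
[161.0, 160.0, 158.0, 158.0, 158.0, 158.0, 159.0, 160.0, 159.0, 159.0, 157.0, 157.0, 157.0, 158.0, 158.0, 160.0, 160.0, 160.0, 161.0, 162.0, 162.0, 149.0, 141.0, 168.0, 187.0, 190.0, 186.0, 177.0, 172.0, 174.0, 174.0, 173.0, 172.0, 171.0, 171.0, 173.0, 175.0, 175.0, 174.0, 173.0, 172.0, 172.0, 174.0, 174.0, 174.0, 173.0, 171.0, 172.0, 174.0, 174.0, 173.0, 174.0, 173.0, 161.0, 122.0, 73.0, 58.0, 54.0, 56.0, 56.0, 60.0, 96.0, 133.0, 135.0, 107.0, 92.0, 113.0, 134.0, 142.0, 142.0, 140.0, 140.0, 142.0, 146.0, 148.0, 149.0, 147.0, 144.0, 142.0, 141.0]Traceback (most recent call last):
  File "<stdin>", line 11, in <module>
ValueError: max() iterable argument is empty
```

Run:
```python
from h import *
a=cv2.imread('pics/w0.png')[185:235,285:355];b=cv2.imread('pics/top0.png')[165:215,140:210]
f=lambda i:cv2.convertScaleAbs(cv2.resize(i,None,fx=5,fy=5,interpolation=cv2.INTER_CUBIC),alpha=1.8,beta=10)
cv2.imwrite('pics/k.png',np.hstack([f(a),f(b)]))
```

```text
(no output)
```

View pics/k.png

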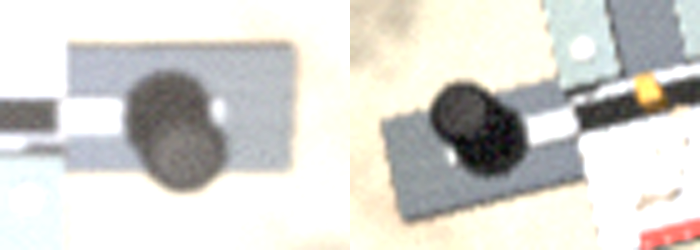

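```bash
cat >> h.py <<'E'
O=np.array([.5965,-.1165]);YAW=.166
X=np.array([np.cos(YAW),np.sin(YAW)]);Y=np.array([-X[1],X[0]])
def J(x,y): return O+x*X+y*Y
def tojig(p): d=np.array(p)[:2]-O; return np.array([d@X,d@Y])
E
python3 - <<'E'
from h import *
w=snap('wrist');t=snap('top')
a=ray(w,321.6,216,.063);b=ray(t,162.6,187,.063);print(a,b,tojig(a),tojig(b),r.get_state()['tool_pos'])
E
```

```text
[0.52539126 0.02553969 0.063     ] [0.52587485 0.01965086 0.063     ] [-0.0466608   0.15183707] [-0.04715692  0.14594928] [ 0.49562398 -0.0305385   0.30326039]
```

Call:
step_arm --pt "0 0 0 0.01 0.017 0 -0.15" --pt "0 0 0 0.01 0.017 -0.03 -0.15" --pt "0 0 0 0.01 0.018 -0.04 -0.15" --pt "0 0 0 0 0 -0.04 -0.15" --pt "0 0 0 0 0 -0.04 -0.15" --pt "0 0 0 0 0 -0.02 -0.15" --pt "0 0 0 0 0 0 -0.15" --pt "0 0 0 0 0 0 -0.15"

```text
clock: 2.8
tool_pos: [0.5262, 0.0207, 0.1339]
orientation: [0.0, -0.083, 0.997, 0.0]
force: [0.2, -0.9, 0.2]
opening: 0.429
gripper_force: 0.0
```

Run:
```python
from h import *
w=snap('wrist','w1.png');st=r.get_state();print(st['tool_pos'],st['opening'])
for n,p in dict(knob=(.5258,.0205,.063),tcp=st['tool_pos']).items(): print(n,proj(w,p))
```

```text
[0.52691607 0.02045794 0.13457583] 0.42533437115353495
knob [283.23659281 220.47955451]
tcp [282.42025207 254.19625199]
```

View pics/w1.png

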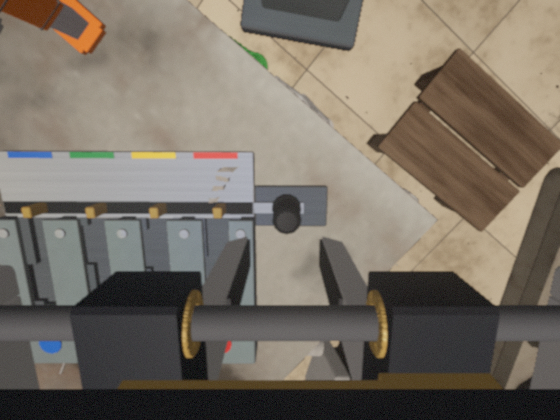

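Call:
step_arm --pt "0 0 0 0 0.002 -0.03 -0.15" --pt "0 0 0 0 0 -0.04 -0.15" --pt "0 0 0 0 0 -0.028 -0.15" --pt "0 0 0 0 0 0 -0.15" --pt "0 0 0 0 0 0 -1" --pt "0 0 0 0 0 0 -1" --pt "0 0 0 0 0 0 -1" --pt "0 0 0 0 0 0 -1" --pt "0 0 0 0 0 0 -1"

```text
clock: 3.75
tool_pos: [0.5279, 0.0221, 0.0375]
orientation: [0.002, -0.082, 0.997, 0.0]
force: [-0.7, 0.1, 7.5]
opening: 0.251
gripper_force: 30.0
```

Call:
step_arm --pt "0 0 0 -0.001 0.006 0 -1" --pt "0 0 0 -0.001 0.006 0 -1" --pt "0 0 0 -0.001 0.006 0 -1" --pt "0 0 0 0 0 0 -1" --pt "0 0 0 0 0 0 -1"

```text
clock: 4.25
tool_pos: [0.525, 0.0396, 0.0376]
orientation: [0.002, -0.082, 0.997, -0.0]
force: [-0.1, -0.8, 8.0]
opening: 0.249
gripper_force: 30.0
```

Call:
step_arm --pt "0 0 0 -0.001 0.004 0 -1" --pt "0 0 0 0 0.004 0 -1" --pt "0 0 0 0 0 0 -1" --pt "0 0 0 0 0 0 -1"

```text
clock: 4.65
tool_pos: [0.5238, 0.0468, 0.0375]
orientation: [0.002, -0.082, 0.997, -0.0]
force: [-0.6, -1.4, 8.2]
opening: 0.25
gripper_force: 30.0
```

Call:
step_arm --pt "0 0 0 -0.001 0.004 0 -1" --pt "0 0 0 0 0.002 0 -1" --pt "0 0 0 0 0 0 -1" --pt "0 0 0 0 0 0 -1"

```text
clock: 5.05
tool_pos: [0.5239, 0.0468, 0.0375]
orientation: [0.002, -0.079, 0.997, -0.003]
force: [1.8, -13.9, 5.1]
opening: 0.247
gripper_force: 30.0
```

Call:
step_arm --pt "0 0 0 0.001 -0.005 0 -0.15" --pt "0 0 0 0 0 0 -0.15" --pt "0 0 0 0 0 0 -0.15" --pt "0 0 0 0 0 0.04 -0.15" --pt "0 0 0 0 0 0.05 -0.15" --pt "0 0 0 0 0 0.05 -0.15" --pt "0 0 0 0 0 0.05 0.2" --pt "0 0 0 -0.02 -0.04 0.03 0.2" --pt "0 0 0 -0.02 -0.04 0.02 0.2" --pt "0 0 0 -0.01 -0.04 0 0.2"

```text
clock: 6.05
tool_pos: [0.4738, -0.0686, 0.2764]
orientation: [0.003, -0.083, 0.997, -0.0]
force: [0.9, -0.2, -0.4]
opening: 0.599
gripper_force: 0.0
```

Call:
step_arm --pt "0 0 0 -0.01 -0.04 0 0.2" --pt "0 0 0 -0.01 -0.04 0 0.2" --pt "0 0 0 -0.01 -0.04 0 0.2" --pt "0 0 0 -0.01 -0.04 0 0.2" --pt "0 0 0 -0.01 -0.02 0 0.2" --pt "0 0 0 0 0 0 0.2" --pt "0 0 0 0 0 0 0.2"

```text
clock: 6.75
tool_pos: [0.4238, -0.2473, 0.2732]
orientation: [0.0, -0.082, 0.997, 0.001]
force: [-0.1, 0.8, -0.0]
opening: 0.603
gripper_force: 0.0
```

Run:
```python
from h import *
w=snap('wrist','w2.png');st=r.get_state();print(st['tool_pos'],st['opening'])
cv2.imwrite('pics/w2b.png',cv2.convertScaleAbs(cv2.resize(w['pixels'][:300,:],None,fx=1.42,fy=1.42,interpolation=cv2.INTER_CUBIC),alpha=1.2))
import pickle;pickle.dump(w,open('w2.pkl','wb'))
```

```text
[ 0.42420045 -0.24665186  0.27325405] 0.5994977267194904
```

View pics/w2b.png

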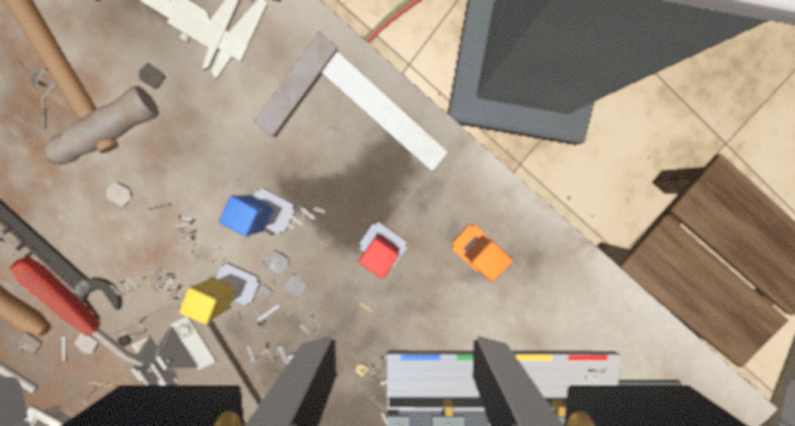

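```bash
cat >> h.py <<'E'
def foot(s,c,th,R=.032):
    """extents of foot pixels in head axes (mm) about centre c, angle th(rad)"""
    px=s['pixels'].astype(int);h=cv2.cvtColor(s['pixels'],cv2.COLOR_BGR2HSV)
    u0,v0=proj(s,(c[0],c[1],.008)).astype(int);m=np.zeros(h.shape[:2],np.uint8)
    for v in range(max(v0-60,0),min(v0+60,420)):
        for u in range(max(u0-60,0),min(u0+60,560)):
            if px[v,u].max()>130 and px[v,u,0]>=px[v,u,2] and h[v,u,1]<70:
                if np.hypot(*(ray(s,u,v,.008)[:2]-c))<R: m[v,u]=1
    n,l,st,_=cv2.connectedComponentsWithStats(m)
    if n<2: return None
    k=1+np.argmax(st[1:,4]);q=[ray(s,u,v,.008)[:2]-c for v,u in np.argwhere(l==k)]
    q=np.array(q)*1000;a=q@[np.cos(th),np.sin(th)];b=q@[-np.sin(th),np.cos(th)]
    return st[k,4],np.percentile(a,[2,98]).round(1),np.percentile(b,[2,98]).round(1)
E
python3 - <<'E'
from h import *
import pickle
w=pickle.load(open('w2.pkl','rb'));t=snap('top')
for n,s in(('w',w),('t',t)):
  for c in('red','yellow','blue','green'):
    for a,p,m in blobs(s,c,smin=110,amin=120):
      g=ray(s,*p,.07)
      if not(.33<g[0]<.56 and -.5<g[1]<-.22): continue
      (cx,cy),sz,an=topface(s,m);th=np.deg2rad(an)
      print(n,c,a,p.round(),np.round((cx,cy),1),np.round(sz,1),round(an,1),foot(s,np.array([cx,cy])/1000,th))
E
```

```text
w red 497 [267. 180.] [ 411.3 -268.8] [23.3 23.2] 65.1 (np.int32(255), array([-19.6,  18.4]), array([-12.9,  15.5]))
w yellow 782 [145. 211.] [ 473.  -405.8] [23.4 23.6] 73.7 (np.int32(316), array([-18.3,  19. ]), array([-14.4,  15.3]))
w blue 593 [171. 151.] [ 396.6 -379.1] [22.7 22.4] 71.7 (np.int32(314), array([-17.9,  18.4]), array([-15.6,  14.9]))
```

Call:
step_arm --pt "0 0 -0.12 -0.006 -0.011 0 0.2" --pt "0 0 -0.12 -0.006 -0.011 0 0.2" --pt "0 0 -0.12 0 0 -0.03 0.2" --pt "0 0 -0.12 0 0 -0.04 0.2" --pt "0 0 -0.12 0 0 -0.04 0.2" --pt "0 0 0 0 0 0 0.2" --pt "0 0 0 0 0 0 0.2"

```text
clock: 7.55
tool_pos: [0.4122, -0.2694, 0.1636]
orientation: [-0.0, 0.214, 0.977, 0.0]
force: [-0.8, -0.5, -0.4]
opening: 0.602
gripper_force: 0.0
```

```bash
cat >> h.py <<'E'
def pin(s,c,lo=(.3,-.6),hi=(.75,.1)):
    out=[]
    for a,p,m in blobs(s,c,smin=110,amin=120):
        g=ray(s,*p,.09)
        if not(lo[0]<g[0]<hi[0] and lo[1]<g[1]<hi[1]): continue
        try:(cx,cy),sz,an=topface(s,m)
        except Exception: continue
        if min(sz)<17 or max(sz)>30: continue
        out.append((np.round((cx,cy),1),np.round(sz,1),round(an,1),foot(s,np.array([cx,cy])/1000,np.deg2rad(an))))
    return out
def ang(st):
    w,x,y,z=st['orientation'];v=Rot.from_quat([x,y,z,w]).as_matrix()[:,1];return np.rad2deg(np.arctan2(v[1],v[0]))%180
E
python3 - <<'E'
from h import *
w=snap('wrist');st=r.get_state();print(st['tool_pos'],ang(st),st['joint_positions'])
for c in ('red','yellow','blue','green'): print(c,pin(w,c),pin(snap('top'),c))
E
```

```text
[ 0.41294486 -0.27022009  0.16464957] 65.26328911196795 [ 0.35165397  0.47470365  0.24356503  1.99711441 -0.17526307  0.68759396
  1.84403559]
red [(array([ 411.3, -268.4]), array([23. , 22.1]), 65.4, (np.int32(444), array([-19.4,  18.5]), array([-9.6, 15. ])))] []
yellow [] []
blue [(array([ 396.1, -378.8]), array([22.9, 21.4]), 69.7, (np.int32(407), array([-13.3,  18.5]), array([-15.6,  14.1])))] []
green [] []
```

Call:
step_arm --pt "0 0 0 -0.001 0.001 -0.04 0.2" --pt "0 0 0 0 0 -0.04 0.2" --pt "0 0 0 0 0 -0.032 0.2" --pt "0 0 0 0 0 0 0.2" --pt "0 0 0 0 0 0 -1" --pt "0 0 0 0 0 0 -1" --pt "0 0 0 0 0 0 -1" --pt "0 0 0 0 0 0 -1" --pt "0 0 0 0 0 0 -1" --pt "0 0 0 0 0 0 -1"

```text
clock: 8.8
tool_pos: [0.4113, -0.2698, 0.0524]
orientation: [0.001, 0.216, 0.976, -0.0]
force: [-0.5, 0.3, 7.2]
opening: 0.255
gripper_force: 30.0
```

Run:
```python
from h import *
st=r.get_state();print(st['tool_pos'],st['opening'],ang(st))
for n,y in zip('RYGB',(.084,.028,-.028,-.084)): print(n,J(-.075,y).round(4),J(-.02,y).round(4))
```

```text
[ 0.41125787 -0.26976144  0.05235487] 0.25504623740822596 65.03990093849943
R [ 0.5087 -0.046 ] [ 0.5629 -0.037 ]
Y [ 0.5179 -0.1013] [ 0.5721 -0.0922]
G [ 0.5272 -0.1565] [ 0.5814 -0.1474]
B [ 0.5364 -0.2117] [ 0.5907 -0.2027]
```

Call:
step_arm --pt "0 0 0 0 0 0.03 -1" --pt "0 0 0 0 0 0.04 -1" --pt "0 0 0 0 0 0.05 -1" --pt "0 0 0.12 0.0195 0.045 0 -1" --pt "0 0 0.12 0.0195 0.045 0 -1" --pt "0 0 0.12 0.0195 0.045 0 -1" --pt "0 0 0.12 0.0195 0.045 0 -1" --pt "0 0 0.12 0.0195 0.044 0 -1" --pt "0 0 0 0 0 -0.03 -1" --pt "0 0 0 0 0 -0.03 -1"

```text
clock: 9.8
tool_pos: [0.5091, -0.0432, 0.1111]
orientation: [0.001, -0.084, 0.996, 0.0]
force: [-0.4, -0.8, -2.5]
opening: 0.25
gripper_force: 30.0
```

Call:
step_arm --pt "0 0 0 0 0 -0.02 -1" --pt "0 0 0 0 0 -0.01 -1" --pt "0 0 0 0 0 0 -1" --pt "0 0 0 0 0 0 -1"

```text
clock: 10.2
tool_pos: [0.5084, -0.0457, 0.0819]
orientation: [0.0, -0.082, 0.997, -0.0]
force: [0.1, 0.7, -2.5]
opening: 0.259
gripper_force: 30.0
```

Run:
```python
from h import *
w=snap('wrist');st=r.get_state();print(st['tool_pos'],st['opening'],ang(st),st['force'])
import pickle;pickle.dump(w,open('w3.pkl','wb'))
cv2.imwrite('pics/w3b.png',cv2.convertScaleAbs(cv2.resize(w['pixels'][80:380,100:480],None,fx=2,fy=2,interpolation=cv2.INTER_CUBIC),alpha=1.2))
```

```text
[ 0.5087841  -0.04566956  0.0822287 ] 0.2532355529058918 99.39249994824088 [ 0.44618248 -0.24698788 -2.0721228 ]
```

View pics/w3b.png

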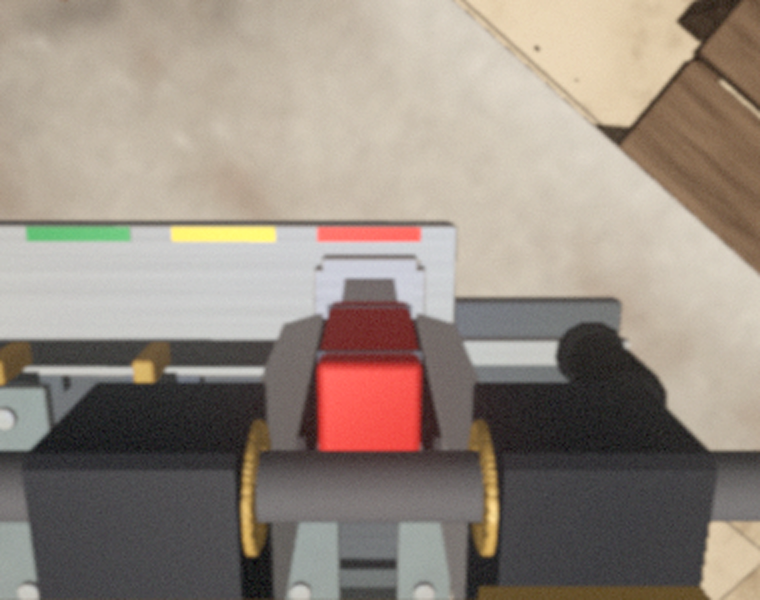

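Call:
step_arm --pt "0 0 0 0 0 -0.01 -1" --pt "0 0 0 0 0 -0.004 -1" --pt "0 0 0 0 0 -0.001 -1" --pt "0 0 0 0 0 0 -1" --pt "0 0 0 0 0 0 -1"

```text
clock: 10.75
tool_pos: [0.5082, -0.0454, 0.0672]
orientation: [0.0, -0.082, 0.997, 0.0]
force: [-1.2, 0.1, 6.7]
opening: 0.255
gripper_force: 30.0
```

Call:
step_arm --pt "0 0 0 0.005 0.0008 0 -1" --pt "0 0 0 0.005 0.0008 0 -1" --pt "0 0 0 0.005 0.0008 0 -1" --pt "0 0 0 0.005 0.0008 0 -1" --pt "0 0 0 0.005 0.0009 0 -1" --pt "0 0 0 0.005 0.0009 0 -1"

```text
clock: 11.35
tool_pos: [0.5347, -0.0413, 0.067]
orientation: [-0.003, -0.082, 0.997, 0.0]
force: [-6.8, -0.5, 11.7]
opening: 0.257
gripper_force: 30.0
```

Call:
step_arm --pt "0 0 0 0.004 0.0007 0 -1" --pt "0 0 0 0.004 0.0007 0 -1" --pt "0 0 0 0.004 0.0007 0 -1" --pt "0 0 0 0.004 0.0007 0 -1" --pt "0 0 0 0.004 0.0007 0 -1"

```text
clock: 11.85
tool_pos: [0.5566, -0.0373, 0.0666]
orientation: [-0.002, -0.082, 0.997, 0.0]
force: [-5.6, -0.9, 8.0]
opening: 0.251
gripper_force: 30.0
```

Call:
step_arm --pt "0 0 0 0.003 0.0005 0 -1" --pt "0 0 0 0.003 0.0005 0 -1" --pt "0 0 0 0.003 0.0005 0 -1" --pt "0 0 0 0.003 0.0005 0 -1"

```text
clock: 12.25
tool_pos: [0.5686, -0.0353, 0.0666]
orientation: [-0.002, -0.082, 0.997, 0.0]
force: [-4.8, -0.6, 8.0]
opening: 0.251
gripper_force: 30.0
```

Call:
step_arm --pt "0 0 0 0.002 0.0003 -0.001 -1" --pt "0 0 0 0.002 0.0003 0 -1" --pt "0 0 0 0.002 0.0003 0 -1"

```text
clock: 12.55
tool_pos: [0.5729, -0.0347, 0.066]
orientation: [-0.003, -0.082, 0.997, 0.0]
force: [-9.5, -1.4, 15.8]
opening: 0.254
gripper_force: 30.0
```

Call:
step_arm --pt "0 0 0 0.002 0.0003 0 -1" --pt "0 0 0 0.002 0.0003 0 -1" --pt "0 0 0 0.002 0.0003 0 -1"

```text
clock: 12.85
tool_pos: [0.5751, -0.0344, 0.0656]
orientation: [-0.007, -0.082, 0.997, 0.0]
force: [-16.1, -2.2, 18.9]
opening: 0.252
gripper_force: 30.0
```

Call:
step_arm --pt "0 0 0 0.002 0.0003 0 -1" --pt "0 0 0 0.002 0.0003 0 -1" --pt "0 0 0 0.002 0.0003 0 -1"

```text
clock: 13.15
tool_pos: [0.5772, -0.034, 0.065]
orientation: [-0.011, -0.081, 0.997, 0.0]
force: [-22.4, -2.8, 21.9]
opening: 0.252
gripper_force: 30.0
```

Call:
step_arm --pt "0 0 0 -0.005 -0.0008 0 -1" --pt "0 0 0 -0.005 -0.0008 0 -1" --pt "0 0 0 -0.003 -0.0005 0 -1" --pt "0 0 0 0 0 -0.002 -1" --pt "0 0 0 0 0 0 -1"

```text
clock: 13.65
tool_pos: [0.5758, -0.0342, 0.0653]
orientation: [0.001, -0.082, 0.997, 0.0]
force: [-5.9, 0.8, 19.4]
opening: 0.254
gripper_force: 30.0
```

Run:
```python
from h import *
w=snap('wrist');t=snap('scene');st=r.get_state();print(st['tool_pos'],st['opening'],ang(st),st['force'],tojig(st['tool_pos']))
f=lambda i,k:cv2.convertScaleAbs(cv2.resize(i,None,fx=k,fy=k,interpolation=cv2.INTER_CUBIC),alpha=1.3)
a=f(w['pixels'][100:400,160:410],2);b=f(t['pixels'][140:260,170:345],3)
b=cv2.resize(b,(500,343));print(a.shape);cv2.imwrite('pics/w4.png',np.vstack([a[:250],b]))
```

```text
[ 0.57581691 -0.03421412  0.06537692] 0.25323865056722245 99.40518912225616 [-6.40996265  0.85574489 19.08982307] [-0.00680196  0.0845724 ]
(600, 500, 3)
```

View pics/w4.png

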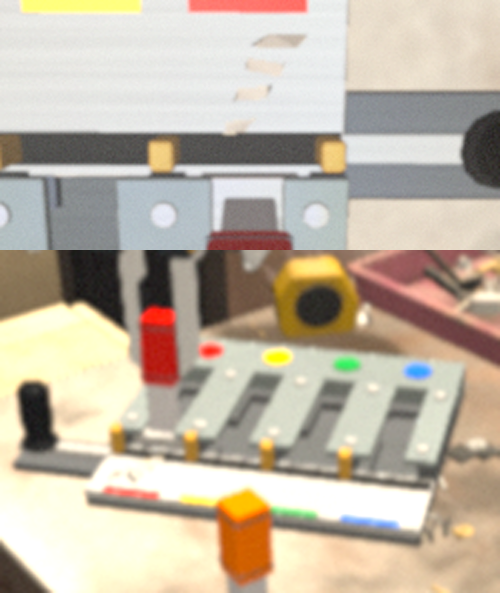

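Run:
```python
from h import *
w=snap('wrist');t=snap('top');st=r.get_state()
px=w['pixels']
for v in range(180,300,3): print(v,px[v,284].tolist(),end=' ')
print()
p0=st['tool_pos']
for x in(-.040,-.030,-.024,-.02): print(x,proj(w,(*J(x,.084),.023)))
for x in(-.040,): print('roof',proj(w,(*J(x,.084),.031)))
g=tojig(p0)
for dx in(-12,-24,12,0): print('head rear',dx,proj(w,(*J(g[0]+dx/1000,.084),.110)),proj(w,(*J(g[0]+dx/1000,.084),.060)))
for n,s in(('w',w),('t',t)):
  print(n,[(a,p.round(1),tojig(ray(s,*p,.11)).round(4)) for a,p,m in blobs(s,'red',smin=110,amin=60)],pin(s,'red'))
cv2.imwrite('pics/w5.png',cv2.convertScaleAbs(np.hstack([cv2.resize(px[150:350,200:370],None,fx=2.4,fy=2.4),cv2.resize(t['pixels'][90:210,140:240],(400,480))]),alpha=1.3))
```

```text
180 [58, 60, 61] 183 [167, 166, 163] 186 [136, 136, 137] 189 [155, 154, 158] 192 [185, 181, 180] 195 [184, 180, 178] 198 [161, 158, 158] 201 [98, 98, 101] 204 [95, 97, 100] 207 [98, 100, 103] 210 [99, 99, 104] 213 [97, 98, 104] 216 [57, 57, 106] 219 [58, 56, 98] 222 [43, 40, 102] 225 [44, 42, 102] 228 [42, 43, 103] 231 [42, 41, 104] 234 [36, 40, 103] 237 [42, 41, 104] 240 [30, 35, 102] 243 [37, 38, 104] 246 [38, 40, 97] 249 [56, 56, 101] 252 [34, 35, 105] 255 [41, 43, 147] 258 [58, 62, 200] 261 [64, 71, 213] 264 [63, 70, 212] 267 [61, 68, 210] 270 [62, 69, 211] 273 [57, 66, 209] 276 [60, 63, 209] 279 [55, 62, 208] 282 [57, 64, 209] 285 [51, 58, 206] 288 [58, 62, 207] 291 [57, 60, 207] 294 [55, 61, 206] 297 [56, 61, 207] 
-0.04 [282.32284063 185.25436819]
-0.03 [282.34814828 199.49295323]
-0.024 [282.36308173 207.89480474]
-0.02 [282.37293487 213.43837648]
roof [282.24585922 187.13638352]
head rear -12 [281.15259421 263.35467898] [281.98695105 230.4691917 ]
head rear -24 [281.08062306 237.5730868 ] [281.94580728 210.80080416]
head rear 12 [281.28839889 312.00279819] [282.06572696 268.12726622]
head rear 0 [281.22180072 288.14591999] [282.02690739 249.56993767]
w [(np.int32(463), array([283.6, 101.5]), array([-0.087 ,  0.0851])), (np.int32(63), array([284.2, 216.6]), array([-0.0402,  0.0854])), (np.int32(1244), array([284.3, 233.9]), array([-0.0325,  0.0854])), (np.int32(2795), array([284.1, 274.6]), array([-0.0134,  0.0853])), (np.int32(562), array([283. , 354.2]), array([0.0276, 0.0848]))] [(array([577.7, -33.2]), array([23.2, 25.7]), 9.5, (np.int32(2035), array([-28.6,   7. ]), array([-30.2,  30.3])))]
t [(np.int32(237), array([191.9, 159.7]), array([-0.0271,  0.0818])), (np.int32(488), array([482.5, 182.1]), array([-0.1818, -0.3692])), (np.int32(79), array([208. , 210.3]), array([-0.1163,  0.0746])), (np.int32(267), array([370.5, 385.4]), array([-0.439 , -0.1039]))] []
```

View pics/w5.png

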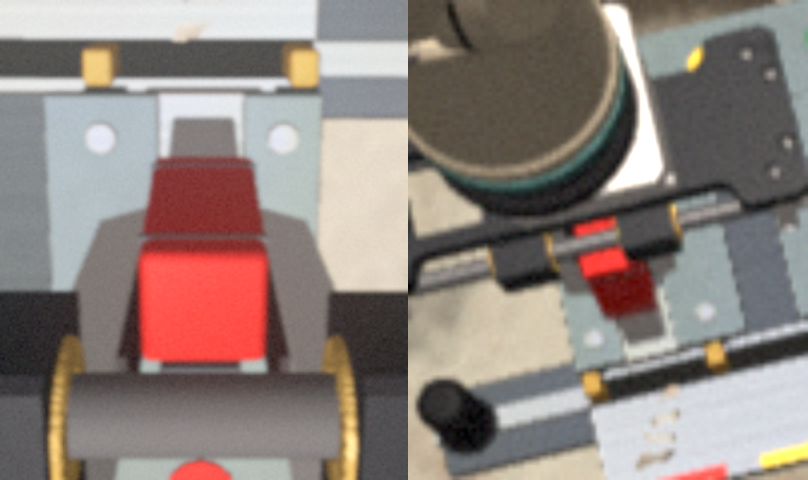

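Call:
step_arm --pt "0 0 0 -0.004 -0.0007 0.002 -1" --pt "0 0 0 -0.004 -0.0007 0.002 -1" --pt "0 0 0 0 0 0 -1" --pt "0 0 0 0 0 0 -0.2" --pt "0 0 0 0 0 0 -0.2" --pt "0 0 0 0 0 0 -0.2" --pt "0 0 0 0 0 0.04 -0.2" --pt "0 0 0 0 0 0.05 -0.2" --pt "0 0 0 0 0 0 -0.2" --pt "0 0 0 0 0 0 -0.2"

```text
clock: 14.85
tool_pos: [0.5678, -0.0358, 0.1586]
orientation: [0.001, -0.082, 0.997, -0.0]
force: [-0.7, -1.1, -0.7]
opening: 0.396
gripper_force: 0.0
```

```bash
cat >> h.py <<'E'
def injig(s,c,zt=.11):
    """pins of a colour in jig: head top centre in jig mm"""
    o=[]
    for a,p,m in blobs(s,c,smin=110,amin=150):
        g=tojig(ray(s,*p,zt-.01))
        if abs(g[0])<.11 and abs(g[1])<.12:
            try:
                (cx,cy),sz,an=topface(s,m,zt); o.append((tojig((cx/1000,cy/1000)).round(4),np.round(sz,1),round(an,1)))
            except Exception: pass
    return o
E
python3 - <<'E'
from h import *
w=snap('wrist');t=snap('top');st=r.get_state();print(st['tool_pos'],tojig(st['tool_pos']),st['joint_positions'].round(2),st['force'])
for s in(w,t): print(injig(s,'red',.11),injig(s,'red',.103))
px=w['pixels'];print([px[v,284].max() for v in range(150,300,3)])
for x in(-.040,-.030,-.02): print(x,proj(w,(*J(x,.084),.023)))
cv2.imwrite('pics/w6.png',w['pixels'])
E
```

```text
[ 0.56609372 -0.03565418  0.15648233] [-0.01662945  0.08475878] [-0.05  0.57  0.09  1.81 -0.07  0.77  1.82] [ 0.13192147  0.20716891 -0.1393382 ]
[(array([-0.0919,  0.0849]), array([ 2., 27.]), 9.5), (array([-0.029 ,  0.0852]), array([22.2, 22.6]), 9.5), (array([0.0412, 0.0844]), array([ 9.4, 14.7]), 9.5)] [(array([-0.0922,  0.0849]), array([ 2. , 27.9]), 9.5), (array([-0.0273,  0.0852]), array([22.9, 23.3]), 9.5), (array([0.045 , 0.0844]), array([ 9.6, 15.2]), 9.5)]
[(array([-0.0289,  0.0833]), array([23.5, 23. ]), 10.5)] [(array([-0.0266,  0.084 ]), array([23.6, 23.2]), 10.5)]
[np.uint8(184), np.uint8(182), np.uint8(182), np.uint8(178), np.uint8(174), np.uint8(120), np.uint8(62), np.uint8(74), np.uint8(181), np.uint8(184), np.uint8(144), np.uint8(97), np.uint8(101), np.uint8(103), np.uint8(98), np.uint8(178), np.uint8(224), np.uint8(223), np.uint8(222), np.uint8(223), np.uint8(221), np.uint8(221), np.uint8(220), np.uint8(220), np.uint8(221), np.uint8(193), np.uint8(109), np.uint8(112), np.uint8(109), np.uint8(107), np.uint8(109), np.uint8(110), np.uint8(104), np.uint8(109), np.uint8(109), np.uint8(108), np.uint8(108), np.uint8(109), np.uint8(67), np.uint8(113), np.uint8(115), np.uint8(99), np.uint8(66), np.uint8(84), np.uint8(142), np.uint8(148), np.uint8(149), np.uint8(136), np.uint8(215), np.uint8(213)]
-0.04 [283.31883183 178.41067429]
-0.03 [283.32974562 188.56193865]
-0.02 [283.34049869 198.56370569]
```

View pics/w6.png

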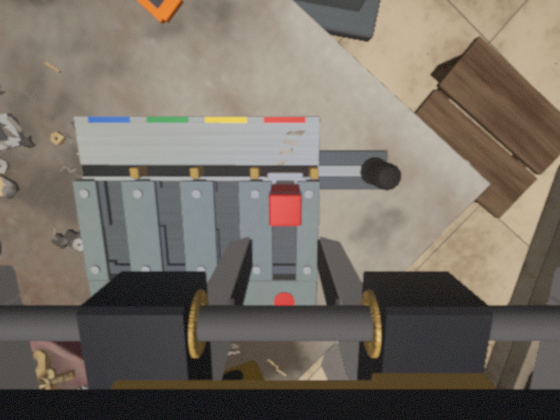

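Call:
step_arm --pt "0 0 -0.15 -0.006 -0.001 0 -0.06" --pt "0 0 -0.15 -0.006 -0.001 0 -0.06" --pt "0 0 -0.15 0 0 0 -0.06" --pt "0 0 -0.15 0 0 0 -0.06" --pt "0 0 -0.15 0 0 0 -0.06" --pt "0 0 -0.15 0 0 0 -0.06" --pt "0 0 -0.15 0 0 0 -0.06" --pt "0 0 -0.15 0 0 0 -0.06" --pt "0 0 -0.15 0 0 0 -0.06" --pt "0 0 -0.15 0 0 0 -0.06"

```text
clock: 15.95
tool_pos: [0.5538, -0.0377, 0.1556]
orientation: [-0.001, 0.622, 0.783, -0.001]
force: [-0.5, 0.9, -0.2]
opening: 0.469
gripper_force: 0.0
```

Call:
step_arm --pt "0 0 -0.07 0 0 0 -0.06" --pt "0 0 0 0 0 0 -0.06" --pt "0 0 0 0 0 0 -0.06"

```text
clock: 16.25
tool_pos: [0.5542, -0.0377, 0.1562]
orientation: [-0.001, 0.646, 0.764, -0.001]
force: [0.1, -0.5, 0.4]
opening: 0.468
gripper_force: 0.0
```

Run:
```python
from h import *
w=snap('wrist');st=r.get_state();print(st['tool_pos'],tojig(st['tool_pos']),ang(st),st['joint_positions'].round(2))
print(injig(w,'red',.11),injig(snap('top'),'red'))
```

```text
[ 0.55446368 -0.03773461  0.15650936] [-0.02844338  0.08462867] 9.545641638495791 [-0.33  0.61  0.55  1.84 -0.43  0.8   0.6 ]
[(array([-0.0757,  0.1052]), array([ 2.3, 26.1]), 8.9), (array([0.0577, 0.1018]), array([13.5, 14.2]), 14.3), (array([-0.0284,  0.0858]), array([22.5, 21.9]), 9.7)] []
```

Call:
step_arm --pt "0 0 0 0 0 -0.04 -0.06" --pt "0 0 0 0 0 -0.04 -0.06" --pt "0 0 0 0 0 -0.013 -0.06" --pt "0 0 0 0 0 0 -0.06" --pt "0 0 0 0 0 0 -1" --pt "0 0 0 0 0 0 -1" --pt "0 0 0 0 0 0 -1" --pt "0 0 0 0 0 0 -1" --pt "0 0 0 0 0 0 -1"

```text
clock: 17.25
tool_pos: [0.5558, -0.0379, 0.0658]
orientation: [0.001, 0.646, 0.763, 0.001]
force: [-0.8, -0.1, 7.4]
opening: 0.255
gripper_force: 30.0
```

Call:
step_arm --pt "0 0 0 0 0 0.001 -1" --pt "0 0 0 0.003 0.0005 0 -1" --pt "0 0 0 0.003 0.0005 0 -1" --pt "0 0 0 0.002 0.0003 0 -1" --pt "0 0 0 0 0 0 -1"

```text
clock: 17.75
tool_pos: [0.562, -0.0366, 0.0656]
orientation: [-0.001, 0.646, 0.763, -0.001]
force: [-3.1, 0.0, 5.3]
opening: 0.251
gripper_force: 30.0
```

Call:
step_arm --pt "0 0 0 0.002 0.0003 0 -1" --pt "0 0 0 0.002 0.0003 0 -1" --pt "0 0 0 0.002 0.0003 0 -1"

```text
clock: 18.05
tool_pos: [0.568, -0.0358, 0.0656]
orientation: [-0.001, 0.646, 0.763, -0.001]
force: [-4.5, -0.4, 5.2]
opening: 0.256
gripper_force: 30.0
```

Call:
step_arm --pt "0 0 0 0.002 0.0003 0 -1" --pt "0 0 0 0.002 0.0003 0 -1" --pt "0 0 0 0.002 0.0003 0 -1"

```text
clock: 18.35
tool_pos: [0.574, -0.0349, 0.0656]
orientation: [-0.001, 0.646, 0.763, -0.001]
force: [-4.4, -1.3, 5.9]
opening: 0.256
gripper_force: 30.0
```

Call:
step_arm --pt "0 0 0 0.002 0.0003 0 -1" --pt "0 0 0 0.002 0.0003 0 -1" --pt "0 0 0 0.002 0.0003 0 -1"

```text
clock: 18.65
tool_pos: [0.58, -0.034, 0.0656]
orientation: [-0.001, 0.646, 0.763, -0.001]
force: [-3.8, -1.2, 4.7]
opening: 0.251
gripper_force: 30.0
```

Call:
step_arm --pt "0 0 0 0.002 0.0003 0 -1" --pt "0 0 0 0.002 0.0003 0 -1" --pt "0 0 0 0.002 0.0003 0 -1"

```text
clock: 18.95
tool_pos: [0.586, -0.0331, 0.0656]
orientation: [-0.001, 0.646, 0.763, -0.001]
force: [-3.9, -0.1, 4.8]
opening: 0.25
gripper_force: 30.0
```

Call:
step_arm --pt "0 0 0 0.002 0.0003 0 -1" --pt "0 0 0 0.002 0.0003 0 -1" --pt "0 0 0 0.002 0.0003 0 -1"

```text
clock: 19.25
tool_pos: [0.592, -0.0322, 0.0656]
orientation: [-0.001, 0.646, 0.763, -0.001]
force: [-3.8, 1.2, 5.6]
opening: 0.255
gripper_force: 30.0
```

Call:
step_arm --pt "0 0 0 0.002 0.0004 0 -1" --pt "0 0 0 0.002 0.0004 0 -1" --pt "0 0 0 0.002 0.0003 0 -1"

```text
clock: 19.55
tool_pos: [0.5982, -0.031, 0.0655]
orientation: [-0.001, 0.646, 0.763, -0.001]
force: [-4.0, -1.2, 4.4]
opening: 0.257
gripper_force: 30.0
```

Call:
step_arm --pt "0 0 0 0.002 0.0003 0 -1" --pt "0 0 0 0.002 0.0003 0 -1" --pt "0 0 0 0.002 0.0004 0 -1"

```text
clock: 19.85
tool_pos: [0.6061, -0.0294, 0.065]
orientation: [0.001, 0.646, 0.763, 0.0]
force: [0.4, -0.6, -3.2]
opening: 0.251
gripper_force: 30.0
```

Call:
step_arm --pt "0 0 0 0.002 0.0003 0 -1" --pt "0 0 0 0.002 0.0003 0 -1" --pt "0 0 0 0.002 0.0004 0 -1"

```text
clock: 20.15
tool_pos: [0.6104, -0.0289, 0.065]
orientation: [-0.001, 0.646, 0.763, -0.001]
force: [-2.2, -0.7, -1.5]
opening: 0.255
gripper_force: 30.0
```

Call:
step_arm --pt "0 0 0 -0.003 -0.0005 0 -1" --pt "0 0 0 0 0 -0.002 -1" --pt "0 0 0 0 0 -0.002 -1" --pt "0 0 0 0 0 -0.002 -1" --pt "0 0 0 0 0 0 -1"

```text
clock: 20.65
tool_pos: [0.6079, -0.0293, 0.059]
orientation: [-0.0, 0.646, 0.763, -0.0]
force: [-0.3, 0.1, -2.5]
opening: 0.256
gripper_force: 30.0
```

Call:
step_arm --pt "0 0 0 0 0 0 -0.2" --pt "0 0 0 0 0 0 -0.2" --pt "0 0 0 0 0 0 -0.2" --pt "0 0 0 0 0 0.04 -0.2" --pt "0 0 0 0 0 0.05 -0.2" --pt "0 0 0 0 0 0.05 0" --pt "0 0 -0.11 -0.02 -0.04 0.05 0" --pt "0 0 -0.11 -0.02 -0.04 0.01 0" --pt "0 0 -0.11 -0.02 -0.04 0 0" --pt "0 0 -0.11 -0.02 -0.04 0 0"

```text
clock: 21.65
tool_pos: [0.5327, -0.1805, 0.2477]
orientation: [0.001, 0.798, 0.602, 0.001]
force: [0.8, -1.1, -0.9]
opening: 0.499
gripper_force: 0.0
```

Call:
step_arm --pt "0 0 0 -0.02 -0.04 0 0" --pt "0 0 0 -0.02 -0.04 0 0" --pt "0 0 0 -0.02 -0.04 0 0" --pt "0 0 0 0 -0.04 0 0" --pt "0 0 0 0 0 0 0" --pt "0 0 0 0 0 0 0"

```text
clock: 22.25
tool_pos: [0.4727, -0.3398, 0.2466]
orientation: [-0.0, 0.798, 0.603, 0.0]
force: [0.6, 0.1, -0.4]
opening: 0.499
gripper_force: 0.0
```

Run:
```python
from h import *
w=snap('wrist','w7.png');t=snap('top');st=r.get_state();print(st['tool_pos'],ang(st),st['opening'])
for s in(w,t):
  print('red in jig',injig(s,'red',.103))
  for c in('yellow','blue','green'): print(c,pin(s,c))
```

```text
[ 0.47369451 -0.33760168  0.24637294] 164.3394570189662 0.49988679002766145
red in jig []
yellow [(array([ 454. , -433.4]), array([22.9, 23.4]), 74.2, (np.int32(74), array([ 7.7, 18.5]), array([-13.4,   2.3])))]
blue []
green []
red in jig []
yellow []
blue [(array([ 396.5, -381.4]), array([22.7, 22.8]), 71.1, (np.int32(156), array([-17.1,  18. ]), array([-15.1,  15.1])))]
green []
```

View pics/w7.png

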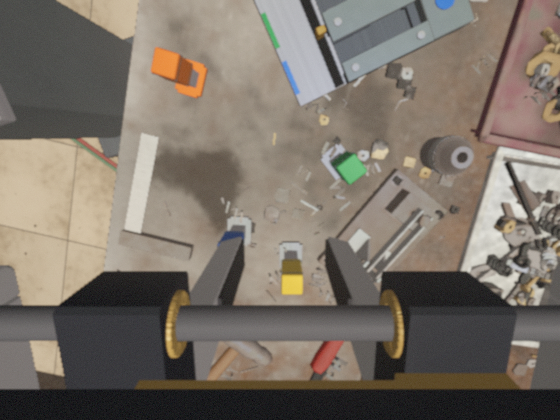

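Call:
step_arm --pt "0 0 0 -0.01 -0.04 0 0" --pt "0 0 0 -0.01 -0.04 0 0" --pt "0 0 0 0 -0.015 -0.03 0" --pt "0 0 0 0 0 -0.04 0" --pt "0 0 0 0 0 0 0" --pt "0 0 0 0 0 0 0"

```text
clock: 22.95
tool_pos: [0.454, -0.4325, 0.1767]
orientation: [-0.001, 0.797, 0.604, 0.0]
force: [0.7, -0.1, -0.1]
opening: 0.499
gripper_force: 0.0
```

Run:
```python
from h import *
HUE['green']=[(40,90)]
w=snap('wrist');t=snap('top');st=r.get_state();print(st['tool_pos'],ang(st),st['opening'])
for s in(w,t):
  print('red in jig',injig(s,'red',.103))
  for c in('yellow','blue','green'): print(c,pin(s,c))
p=w['pixels'];
w7=cv2.imread('pics/w7.png');print(w7[167,352],cv2.cvtColor(w7,cv2.COLOR_BGR2HSV)[167,352])
```

```text
[ 0.45460564 -0.43407081  0.17856459] 164.3547609363093 0.4994640782220234
red in jig []
yellow [(array([ 453.6, -433.4]), array([23.2, 23.5]), 74.5, (np.int32(285), array([ 4.9, 19.1]), array([-15.3,  13.3])))]
blue [(array([ 397.4, -379.9]), array([22.8, 22.7]), 71.1, (np.int32(63), array([ 8.2, 18.1]), array([-13.7,   1.6])))]
green [(array([ 546.8, -326.9]), array([22.3, 22.4]), 22.4, (np.int32(561), array([-15.6,  12.8]), array([-19. ,  18.9])))]
red in jig []
yellow []
blue []
green []
[128 190 112] [ 66 105 190]
```

Call:
step_arm --pt "0 0 0 -0.001 0 -0.04 0" --pt "0 0 0 0 0 -0.04 0" --pt "0 0 0 0 0 -0.03 0" --pt "0 0 0 0 0 -0.017 0" --pt "0 0 0 0 0 0 -1" --pt "0 0 0 0 0 0 -1" --pt "0 0 0 0 0 0 -1" --pt "0 0 0 0 0 0 -1" --pt "0 0 0 0 0 0 -1" --pt "0 0 0 0 0 0 -1"

```text
clock: 24.05
tool_pos: [0.4534, -0.4353, 0.0517]
orientation: [0.002, 0.797, 0.604, 0.001]
force: [1.2, 0.2, 7.6]
opening: 0.252
gripper_force: 30.0
```

Call:
step_arm --pt "0 0 0 0 0 0.03 -1" --pt "0 0 0 0 0 0.04 -1" --pt "0 0 0 0 0 0.05 -1" --pt "0 0 0.11 0.008 0.041 0 -1" --pt "0 0 0.11 0.008 0.042 0 -1" --pt "0 0 0.11 0.008 0.042 0 -1" --pt "0 0 0.11 0.008 0.042 0 -1" --pt "0 0 0 0.008 0.042 0 -1" --pt "0 0 0 0.008 0.042 0 -1" --pt "0 0 0 0.008 0.042 0 -1"

```text
clock: 25.05
tool_pos: [0.508, -0.1394, 0.17]
orientation: [0.0, 0.647, 0.763, 0.0]
force: [0.7, -0.0, -2.9]
opening: 0.256
gripper_force: 30.0
```

Call:
step_arm --pt "0 0 0 0.008 0.041 -0.03 -1" --pt "0 0 0 0 0 -0.03 -1" --pt "0 0 0 0 0 -0.02 -1" --pt "0 0 0 0 0 -0.005 -1" --pt "0 0 0 0 0 0 -1" --pt "0 0 0 0 0 0 -1"

```text
clock: 25.65
tool_pos: [0.5166, -0.1021, 0.0864]
orientation: [0.001, 0.647, 0.763, 0.0]
force: [0.8, -0.4, -2.8]
opening: 0.253
gripper_force: 30.0
```

```bash
cat >> h.py <<'E'
HUE['green']=[(40,90)]
def held(s,y,c):
    st=r.get_state();print('tool',st['tool_pos'].round(4),'jig',tojig(st['tool_pos']).round(4),'ang',round(ang(st)%180,1),'op',round(st['opening'],3),'F',st['force'].round(1),'t',st['clock'])
    print('head',injig(s,c,st['tool_pos'][2]+.0435))
E
python3 - <<'E'
from h import *
w=snap('wrist','w8.png');held(w,.028,'yellow')
for c in('red','blue','green'): print(c,pin(w,c,hi=(.75,.1)),injig(w,c,.103))
E
```

```text
tool [ 0.5167 -0.102   0.0866] jig [-0.0763  0.0274] ang 9.4 op 0.253 F [-0.1 -0.8 -1.8] t 25.7
head [(array([-0.077 ,  0.0303]), array([23. , 22.6]), 9.4), (array([0.0184, 0.0565]), array([11.9, 11.3]), 9.5)]
red [] [(array([-0.0891,  0.0886]), array([ 2.5, 24.7]), 8.6), (array([0.0015, 0.0864]), array([13.6, 20.5]), 9.5), (array([0.029 , 0.0854]), array([31.7, 22.5]), 9.5)]
blue [] [(array([ 0.0373, -0.0295]), array([13.8, 14.2]), 17.1)]
green [] [(array([0.0373, 0.0101]), array([14.3, 13.2]), 9.4)]
```

View pics/w8.png

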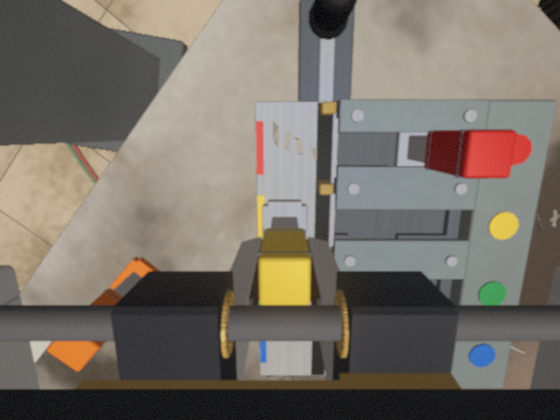

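Call:
step_arm --pt "0 0 0 0.001 -0.001 -0.01 -1" --pt "0 0 0 0 0 -0.006 -1" --pt "0 0 0 0 0 -0.002 -1" --pt "0 0 0 0 0 0 -1" --pt "0 0 0 0 0 0 -1"

```text
clock: 26.2
tool_pos: [0.5169, -0.1024, 0.0674]
orientation: [-0.0, 0.646, 0.763, -0.0]
force: [-0.1, 1.1, -1.8]
opening: 0.256
gripper_force: 30.0
```

Call:
step_arm --pt "0 0 0 0 0 -0.001 -1" --pt "0 0 0 0 0 -0.0005 -1" --pt "0 0 0 0 0 0 -1" --pt "0 0 0 0 0 0 -1"

```text
clock: 26.6
tool_pos: [0.5171, -0.1024, 0.0667]
orientation: [0.0, 0.646, 0.763, 0.0]
force: [-1.0, 0.7, 5.8]
opening: 0.249
gripper_force: 30.0
```

Call:
step_arm --pt "0 0 0 0.004 0.0007 0 -1" --pt "0 0 0 0.004 0.0007 0 -1" --pt "0 0 0 0.004 0.0006 0 -1" --pt "0 0 0 0.004 0.0007 0 -1" --pt "0 0 0 0.004 0.0007 0 -1" --pt "0 0 0 0.004 0.0006 0 -1"

```text
clock: 27.2
tool_pos: [0.5387, -0.099, 0.0667]
orientation: [-0.001, 0.647, 0.763, -0.001]
force: [-5.7, -1.1, 9.5]
opening: 0.253
gripper_force: 30.0
```

Call:
step_arm --pt "0 0 0 0.004 0.0007 0 -1" --pt "0 0 0 0.004 0.0007 0 -1" --pt "0 0 0 0.004 0.0006 0 -1" --pt "0 0 0 0.004 0.0007 0 -1" --pt "0 0 0 0.004 0.0007 0 -1"

```text
clock: 27.7
tool_pos: [0.5588, -0.0958, 0.0666]
orientation: [-0.001, 0.647, 0.763, -0.001]
force: [-5.7, -0.3, 9.1]
opening: 0.258
gripper_force: 30.0
```

Call:
step_arm --pt "0 0 0 0.002 0.0003 0 -1" --pt "0 0 0 0.002 0.0003 0 -1" --pt "0 0 0 0.002 0.0004 0 -1"

```text
clock: 28.0
tool_pos: [0.5647, -0.0948, 0.0666]
orientation: [-0.001, 0.647, 0.763, -0.001]
force: [-4.5, -0.6, 8.3]
opening: 0.253
gripper_force: 30.0
```

Call:
step_arm --pt "0 0 0 0.002 0.0003 0 -1" --pt "0 0 0 0.002 0.0003 0 -1" --pt "0 0 0 0.002 0.0004 0 -1"

```text
clock: 28.3
tool_pos: [0.5708, -0.0937, 0.0665]
orientation: [-0.001, 0.647, 0.763, -0.001]
force: [-3.4, -1.5, 5.9]
opening: 0.252
gripper_force: 30.0
```

Call:
step_arm --pt "0 0 0 0.002 0.0003 0 -1" --pt "0 0 0 0.002 0.0003 0 -1" --pt "0 0 0 0.001 0.0002 0 -1"

```text
clock: 28.6
tool_pos: [0.5764, -0.0927, 0.0664]
orientation: [-0.001, 0.647, 0.763, -0.001]
force: [-3.7, -1.2, 6.8]
opening: 0.254
gripper_force: 30.0
```

Call:
step_arm --pt "0 0 0 0.002 0.0003 0 -1" --pt "0 0 0 0.002 0.0003 0 -1" --pt "0 0 0 0.001 0.0002 0 -1"

```text
clock: 28.9
tool_pos: [0.582, -0.0917, 0.0662]
orientation: [-0.001, 0.647, 0.763, -0.0]
force: [-3.4, -0.9, 4.2]
opening: 0.255
gripper_force: 30.0
```

Call:
step_arm --pt "0 0 0 0.002 0.0003 0 -1" --pt "0 0 0 0.002 0.0003 0 -1" --pt "0 0 0 0.001 0.0002 0 -1"

```text
clock: 29.2
tool_pos: [0.5888, -0.09, 0.0656]
orientation: [0.0, 0.646, 0.763, 0.0]
force: [0.8, -0.1, -2.6]
opening: 0.253
gripper_force: 30.0
```

Call:
step_arm --pt "0 0 0 0.001 0.0002 0 -1" --pt "0 0 0 0 0 -0.002 -1" --pt "0 0 0 0 0 -0.002 -1" --pt "0 0 0 0 0 -0.002 -1" --pt "0 0 0 0 0 0 -1"

```text
clock: 29.7
tool_pos: [0.5888, -0.0904, 0.0598]
orientation: [-0.0, 0.646, 0.763, -0.0]
force: [-0.3, 0.6, -3.0]
opening: 0.257
gripper_force: 30.0
```

Call:
step_arm --pt "0 0 0 0 0 0 -0.2" --pt "0 0 0 0 0 0 -0.2" --pt "0 0 0 0 0 0 -0.2" --pt "0 0 0 0 0 0.04 -0.2" --pt "0 0 0 0 0 0.05 -0.2" --pt "0 0 0 0 0 0.05 0" --pt "0 0 0.075 -0.007 -0.04 0 0" --pt "0 0 0.075 -0.007 -0.04 0 0" --pt "0 0 0.075 -0.007 -0.04 0 0" --pt "0 0 0 -0.007 -0.04 0 0"

```text
clock: 30.7
tool_pos: [0.5607, -0.2517, 0.2005]
orientation: [0.0, 0.556, 0.831, 0.0]
force: [0.3, -0.9, 0.5]
opening: 0.501
gripper_force: 0.0
```

Call:
step_arm --pt "0 0 0 -0.007 -0.04 0 0" --pt "0 0 0 -0.006 -0.037 0 0" --pt "0 0 0 0 0 0 0" --pt "0 0 0 0 0 0 0"

```text
clock: 31.1
tool_pos: [0.5474, -0.3281, 0.1999]
orientation: [-0.0, 0.558, 0.83, 0.0]
force: [-0.3, -0.3, 0.6]
opening: 0.503
gripper_force: 0.0
```

Run:
```python
from h import *
w=snap('wrist');t=snap('top');st=r.get_state();print(st['tool_pos'],ang(st),st['opening'])
for s in(w,t):
  for c in('blue','green'): print(c,pin(s,c))
for c in('red','yellow'): print(c,injig(w,c,.103),injig(t,c,.103))
```

```text
[ 0.54853481 -0.32551635  0.19973937] 22.4434015188236 0.49828000771232445
blue [(array([ 397.8, -379.5]), array([22.7, 23.1]), 70.5, (np.int32(2), array([-23.8, -22.1]), array([-3.6, -3.4])))]
green []
blue [(array([ 396.7, -381.5]), array([22.7, 22.4]), 71.1, (np.int32(165), array([-17.6,  18. ]), array([-14.8,  15.3])))]
green [(array([ 547.1, -329. ]), array([21.4, 22.7]), 22.2, (np.int32(109), array([-15.3,   3. ]), array([-17.3,  19.1])))]
red [] []
yellow [(array([ 0.0495, -0.0064]), array([16.2, 12.9]), 22.3)] []
```

Call:
step_arm --pt "0 0 0 -0.001 0 -0.04 0" --pt "0 0 0 0 0 -0.04 0" --pt "0 0 0 0 0 -0.04 0" --pt "0 0 0 0 0 -0.029 0" --pt "0 0 0 0 0 0 0" --pt "0 0 0 0 0 0 -1" --pt "0 0 0 0 0 0 -1" --pt "0 0 0 0 0 0 -1" --pt "0 0 0 0 0 0 -1" --pt "0 0 0 0 0 0 -1"

```text
clock: 32.2
tool_pos: [0.5481, -0.3279, 0.0528]
orientation: [0.001, 0.557, 0.831, 0.0]
force: [0.1, 1.0, 6.7]
opening: 0.253
gripper_force: 30.0
```

Call:
step_arm --pt "0 0 0 0 0 0.03 -1" --pt "0 0 0 0 0 0.04 -1" --pt "0 0 0 0 0 0.05 -1" --pt "0 0 -0.075 -0.005 0.042 0 -1" --pt "0 0 -0.075 -0.005 0.042 0 -1" --pt "0 0 -0.075 -0.005 0.043 0 -1" --pt "0 0 0 -0.004 0.0425 0 -1" --pt "0 0 0 0 0 -0.03 -1" --pt "0 0 0 0 0 -0.03 -1" --pt "0 0 0 0 0 -0.02 -1"

```text
clock: 33.2
tool_pos: [0.5271, -0.1564, 0.0896]
orientation: [-0.001, 0.646, 0.763, -0.0]
force: [0.3, 0.3, -2.5]
opening: 0.258
gripper_force: 30.0
```

Call:
step_arm --pt "0 0 0 0 0 -0.005 -1" --pt "0 0 0 0 0 0 -1" --pt "0 0 0 0 0 0 -1"

```text
clock: 33.5
tool_pos: [0.5286, -0.1584, 0.0869]
orientation: [0.001, 0.647, 0.763, 0.0]
force: [0.3, 1.1, -2.2]
opening: 0.249
gripper_force: 30.0
```

Run:
```python
from h import *
w=snap('wrist','w9.png');held(w,-.028,'green')
for c in('red','yellow'): print(c,injig(w,c,.103))
```

```text
tool [ 0.5287 -0.1584  0.0871] jig [-0.0738 -0.0301] ang 9.4 op 0.255 F [ 0.1 -0.1 -3.4] t 33.55
head [(array([-0.0861,  0.0104]), array([0.9, 4.4]), 8.4), (array([0.0192, 0.    ]), array([11.2, 11.4]), 17.9), (array([-0.0744, -0.0277]), array([22.5, 21.7]), 9.5)]
red [(array([0.0293, 0.0795]), array([32.7, 33.1]), 9.5), (array([-0.0881,  0.0683]), array([ 2.8, 25.1]), 8.4)]
yellow [(array([-0.0549,  0.0908]), array([5.9, 4. ]), 9.5), (array([-0.0884,  0.0322]), array([ 2.6, 25.1]), 9.7), (array([-0.0233,  0.0287]), array([ 7.8, 17.1]), 9.8), (array([-0.0042,  0.0294]), array([22.8, 22.4]), 9.5), (array([0.0382, 0.0313]), array([14.1, 13.9]), 59.4), (array([-0.0391, -0.0717]), array([1.7, 3.9]), 12.0)]
```

View pics/w9.png

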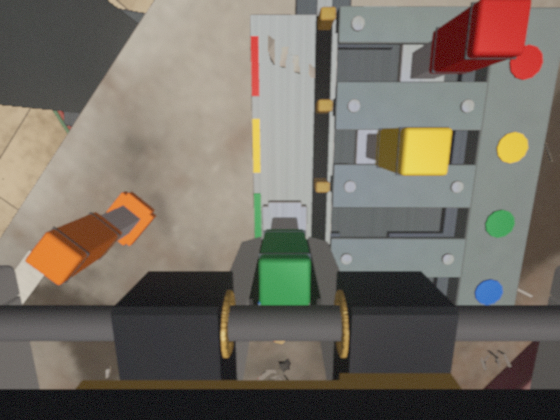

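Call:
step_arm --pt "0 0 0 0 0 -0.01 -1" --pt "0 0 0 0 0 -0.006 -1" --pt "0 0 0 0 0 -0.002 -1" --pt "0 0 0 0 0 0 -1" --pt "0 0 0 0 0 0 -1"

```text
clock: 34.05
tool_pos: [0.5278, -0.1579, 0.0678]
orientation: [-0.0, 0.646, 0.763, -0.0]
force: [-0.2, -1.0, -2.7]
opening: 0.251
gripper_force: 30.0
```

Call:
step_arm --pt "0 0 0 0 0 -0.001 -1" --pt "0 0 0 0 0 0 -1" --pt "0 0 0 0 0 0 -1"

```text
clock: 34.35
tool_pos: [0.5278, -0.1579, 0.0678]
orientation: [-0.0, 0.646, 0.763, 0.0]
force: [-2.2, 1.7, 6.1]
opening: 0.253
gripper_force: 30.0
```

Contact, so drag.

Call:
step_arm --pt "0 0 0 0.004 0.0007 0 -1" --pt "0 0 0 0.004 0.0007 0 -1" --pt "0 0 0 0.004 0.0006 0 -1" --pt "0 0 0 0.004 0.0007 0 -1" --pt "0 0 0 0.004 0.0007 0 -1" --pt "0 0 0 0.004 0.0006 0 -1"

```text
clock: 34.95
tool_pos: [0.5505, -0.1547, 0.0678]
orientation: [-0.001, 0.647, 0.763, -0.001]
force: [-4.1, 0.0, 7.8]
opening: 0.256
gripper_force: 30.0
```

Call:
step_arm --pt "0 0 0 0.004 0.0007 0 -1" --pt "0 0 0 0.004 0.0007 0 -1" --pt "0 0 0 0.004 0.0006 0 -1" --pt "0 0 0 0.004 0.0007 0 -1" --pt "0 0 0 0.004 0.0007 0 -1"

```text
clock: 35.45
tool_pos: [0.5706, -0.1516, 0.0678]
orientation: [-0.0, 0.647, 0.763, -0.001]
force: [-3.9, -0.7, 8.5]
opening: 0.256
gripper_force: 30.0
```

Call:
step_arm --pt "0 0 0 0.002 0.0003 0 -1" --pt "0 0 0 0.002 0.0003 0 -1" --pt "0 0 0 0.002 0.0004 0 -1"

```text
clock: 35.75
tool_pos: [0.5765, -0.1506, 0.0677]
orientation: [-0.001, 0.647, 0.763, -0.001]
force: [-4.4, -0.5, 7.5]
opening: 0.253
gripper_force: 30.0
```

Call:
step_arm --pt "0 0 0 0.002 0.0003 0 -1" --pt "0 0 0 0.002 0.0003 0 -1" --pt "0 0 0 0.001 0.0002 0 -1"

```text
clock: 36.05
tool_pos: [0.5817, -0.1496, 0.0675]
orientation: [-0.0, 0.647, 0.763, -0.001]
force: [-4.4, -1.4, 5.2]
opening: 0.252
gripper_force: 30.0
```

Call:
step_arm --pt "0 0 0 0.002 0.0003 0 -1" --pt "0 0 0 0.002 0.0003 0 -1" --pt "0 0 0 0.001 0.0002 0 -1"

```text
clock: 36.35
tool_pos: [0.5872, -0.1485, 0.0673]
orientation: [-0.0, 0.647, 0.763, -0.001]
force: [-3.8, -1.2, 4.3]
opening: 0.25
gripper_force: 30.0
```

Call:
step_arm --pt "0 0 0 0.002 0.0003 0 -1" --pt "0 0 0 0.002 0.0003 0 -1" --pt "0 0 0 0.001 0.0002 0 -1"

```text
clock: 36.65
tool_pos: [0.5937, -0.1462, 0.0665]
orientation: [0.0, 0.646, 0.763, 0.0]
force: [-0.5, -0.2, -3.5]
opening: 0.252
gripper_force: 30.0
```

Call:
step_arm --pt "0 0 0 0.001 0.0002 0 -1" --pt "0 0 0 0 0 -0.002 -1" --pt "0 0 0 0 0 -0.002 -1" --pt "0 0 0 0 0 -0.002 -1" --pt "0 0 0 0 0 0 -1"

```text
clock: 37.15
tool_pos: [0.5939, -0.1469, 0.0609]
orientation: [-0.0, 0.646, 0.763, 0.0]
force: [0.6, 0.2, -1.7]
opening: 0.254
gripper_force: 30.0
```

Call:
step_arm --pt "0 0 0 0 0 0 -0.2" --pt "0 0 0 0 0 0 -0.2" --pt "0 0 0 0 0 0 -0.2" --pt "0 0 0 0 0 0.04 -0.2" --pt "0 0 0 0 0 0.05 -0.2" --pt "0 0 0 0 0 0.05 0" --pt "0 0 -0.12 -0.033 -0.039 0 0" --pt "0 0 -0.12 -0.033 -0.039 0 0" --pt "0 0 -0.12 -0.033 -0.039 0 0" --pt "0 0 -0.12 -0.033 -0.039 0 0"

```text
clock: 38.15
tool_pos: [0.4636, -0.3006, 0.2015]
orientation: [0.0, 0.811, 0.586, 0.0]
force: [1.0, -0.6, 0.2]
opening: 0.502
gripper_force: 0.0
```

Call:
step_arm --pt "0 0 0 -0.033 -0.039 0 0" --pt "0 0 0 -0.032 -0.0385 0 0" --pt "0 0 0 0 0 0 0" --pt "0 0 0 0 0 0 0"

```text
clock: 38.55
tool_pos: [0.3995, -0.3772, 0.2013]
orientation: [0.0, 0.81, 0.586, 0.0]
force: [1.4, -0.0, -0.5]
opening: 0.499
gripper_force: 0.0
```

Run:
```python
from h import *
w=snap('wrist');t=snap('top');st=r.get_state();print(st['tool_pos'],ang(st),st['opening'])
for s in(w,t): print(pin(s,'blue'))
for c in('red','yellow','green'): print(c,injig(w,c,.103),injig(t,c,.103))
```

```text
[ 0.40152084 -0.3749858   0.20078851] 162.04509715273016 0.5003197025361202
[(array([ 396.9, -379.4]), array([21.5, 21.9]), 71.8, (np.int32(273), array([-1.5, 18.4]), array([-14.9,  14.2])))]
[]
red [] [(array([0.0251, 0.0832]), array([22.8, 23.2]), 10.0)]
yellow [] []
green [] [(array([-0.0068, -0.0308]), array([21.9, 19.4]), 85.6)]
```

Call:
step_arm --pt "0 0 0 -0.001 -0.001 -0.04 0" --pt "0 0 0 0 0 -0.04 0" --pt "0 0 0 0 0 -0.04 0" --pt "0 0 0 0 0 -0.03 0" --pt "0 0 0 0 0 0 0"

```text
clock: 39.15
tool_pos: [0.3991, -0.3731, 0.0474]
orientation: [-0.004, 0.808, 0.589, -0.0]
force: [-0.3, 0.8, -0.0]
opening: 0.499
gripper_force: 0.0
```

Call:
step_arm --pt "0 0 0 -0.002 -0.006 0 0" --pt "0 0 0 0 0 0 0" --pt "0 0 0 0 0 0 0"

```text
clock: 39.45
tool_pos: [0.3985, -0.3842, 0.0527]
orientation: [0.002, 0.809, 0.588, 0.0]
force: [-0.7, 0.5, 0.9]
opening: 0.5
gripper_force: 0.0
```

Run:
```python
from h import *
st=r.get_state();print(st['tool_pos'],ang(st),st['joint_positions'].round(2),st['joint_vel'].round(2))
w=snap('wrist','w10.png');print(pin(w,'blue'))
```

```text
[ 0.39849272 -0.38417632  0.05267484] 161.96349906585266 [ 0.38  0.78  0.54  1.93 -0.68  0.62  1.04] [ 0.    0.   -0.01  0.01 -0.   -0.    0.  ]
[(array([ 397. , -379.3]), array([22.2, 23. ]), 71.9, (np.int32(536), array([ 0.4, 18.7]), array([-15. ,   9.9])))]
```

Call:
step_arm --pt "0 0 0 -0.001 0.005 -0.002 0" --pt "0 0 0 0 0 0 0" --pt "0 0 0 0 0 0 0" --pt "0 0 0 0 0 0 -1" --pt "0 0 0 0 0 0 -1" --pt "0 0 0 0 0 0 -1" --pt "0 0 0 0 0 0 -1" --pt "0 0 0 0 0 0 -1" --pt "0 0 0 0 0 0 -1"

```text
clock: 40.4
tool_pos: [0.3966, -0.3783, 0.0489]
orientation: [0.0, 0.809, 0.587, 0.0]
force: [0.2, -0.4, -0.0]
opening: 0.25
gripper_force: 30.0
```

Call:
step_arm --pt "0 0 0 0 0 0.03 -1" --pt "0 0 0 0 0 0.04 -1" --pt "0 0 0 0 0 0.05 -1" --pt "0 0 0.12 0.028 0.0335 0 -1" --pt "0 0 0.12 0.028 0.0335 0 -1" --pt "0 0 0.12 0.028 0.0335 0 -1" --pt "0 0 0.12 0.028 0.0335 0 -1" --pt "0 0 0 0.028 0.0335 0 -1" --pt "0 0 0 0 0 -0.03 -1" --pt "0 0 0 0 0 -0.03 -1"

```text
clock: 41.4
tool_pos: [0.5378, -0.2084, 0.1082]
orientation: [0.0, 0.645, 0.764, 0.0]
force: [-0.6, -0.4, -2.8]
opening: 0.251
gripper_force: 30.0
```

Call:
step_arm --pt "0 0 0 0 0 -0.02 -1" --pt "0 0 0 0 0 0 -1" --pt "0 0 0 0 0 0 -1" --pt "0 0 0 0 0 0 -1"

```text
clock: 41.8
tool_pos: [0.5371, -0.2113, 0.0901]
orientation: [0.001, 0.647, 0.763, 0.0]
force: [1.2, 0.2, -1.9]
opening: 0.253
gripper_force: 30.0
```

Run:
```python
from h import *
w=snap('wrist','w11.png');held(w,-.084,'blue')
for c in('yellow','green'): print(c,injig(w,c,.103))
```

```text
tool [ 0.5372 -0.2113  0.0902] jig [-0.0741 -0.0837] ang 9.4 op 0.257 F [-0.3  0.1 -2.2] t 41.85
head [(array([-0.0863, -0.0501]), array([ 2.1, 17.4]), 8.5), (array([ 0.0177, -0.0545]), array([11.5, 11.3]), 9.5), (array([-0.0747, -0.0648]), array([20. ,  9.3]), 9.5), (array([-0.0748, -0.0829]), array([23.3, 18.3]), 9.5)]
yellow [(array([-0.0044,  0.0288]), array([23.2, 22.9]), 9.5), (array([-0.0551,  0.0357]), array([5.6, 4.1]), 9.5), (array([-0.0885,  0.0136]), array([ 2.8, 24.9]), 9.3), (array([0.0387, 0.0154]), array([14.4, 14.2]), 57.8)]
green [(array([-0.0885, -0.0244]), array([1. , 1.5]), 8.4), (array([-0.0246, -0.0262]), array([1.5, 2. ]), 13.6), (array([-0.0084, -0.0281]), array([22.1, 21.6]), 9.5), (array([ 0.0387, -0.024 ]), array([14.2, 13.4]), 9.5)]
```

View pics/w11.png

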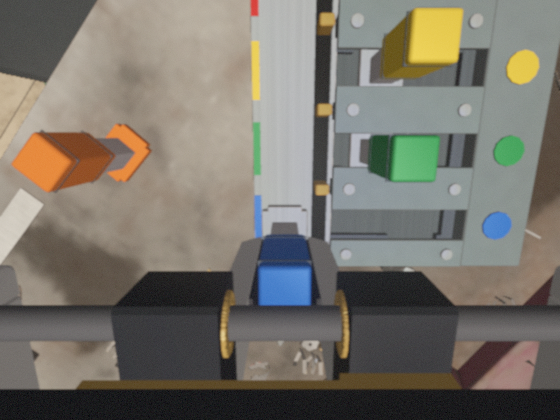

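Call:
step_arm --pt "0 0 0 0 0 -0.01 -1" --pt "0 0 0 0 0 -0.009 -1" --pt "0 0 0 0 0 -0.004 -1" --pt "0 0 0 0 0 -0.001 -1" --pt "0 0 0 0 0 0 -1" --pt "0 0 0 0 0 0 -1"

```text
clock: 42.45
tool_pos: [0.5366, -0.2108, 0.065]
orientation: [0.0, 0.646, 0.763, 0.0]
force: [0.0, 0.1, -1.4]
opening: 0.251
gripper_force: 30.0
```

Call:
step_arm --pt "0 0 0 0 0 -0.001 -1" --pt "0 0 0 0 0 0 -1" --pt "0 0 0 0 0 0 -1"

```text
clock: 42.75
tool_pos: [0.5365, -0.2106, 0.064]
orientation: [0.0, 0.646, 0.763, 0.0]
force: [-0.2, -0.2, -3.9]
opening: 0.256
gripper_force: 30.0
```

Call:
step_arm --pt "0 0 0 0 0 -0.001 -1" --pt "0 0 0 0 0 0 -1" --pt "0 0 0 0 0 0 -1"

```text
clock: 43.05
tool_pos: [0.5366, -0.2107, 0.0639]
orientation: [0.0, 0.646, 0.763, 0.0]
force: [-1.1, 0.3, 5.8]
opening: 0.255
gripper_force: 30.0
```

Call:
step_arm --pt "0 0 0 0.004 0.0007 0 -1" --pt "0 0 0 0.004 0.0007 0 -1" --pt "0 0 0 0.004 0.0006 0 -1" --pt "0 0 0 0.004 0.0007 0 -1" --pt "0 0 0 0.004 0.0007 0 -1" --pt "0 0 0 0.004 0.0006 0 -1"

```text
clock: 43.65
tool_pos: [0.5593, -0.2079, 0.0639]
orientation: [-0.0, 0.647, 0.763, -0.001]
force: [-3.8, -1.1, 7.1]
opening: 0.256
gripper_force: 30.0
```

Call:
step_arm --pt "0 0 0 0.004 0.0007 0 -1" --pt "0 0 0 0.004 0.0007 0 -1" --pt "0 0 0 0.004 0.0006 0 -1" --pt "0 0 0 0.004 0.0007 0 -1" --pt "0 0 0 0.004 0.0007 0 -1"

```text
clock: 44.15
tool_pos: [0.5794, -0.2041, 0.0639]
orientation: [-0.001, 0.647, 0.763, -0.001]
force: [-3.4, 0.7, 6.2]
opening: 0.251
gripper_force: 30.0
```

Call:
step_arm --pt "0 0 0 0.002 0.0003 0 -1" --pt "0 0 0 0.002 0.0003 0 -1" --pt "0 0 0 0.002 0.0004 0 -1"

```text
clock: 44.45
tool_pos: [0.5856, -0.203, 0.0638]
orientation: [-0.0, 0.647, 0.763, -0.0]
force: [-3.1, 0.2, 6.1]
opening: 0.254
gripper_force: 30.0
```

Call:
step_arm --pt "0 0 0 0.002 0.0003 0 -1" --pt "0 0 0 0.002 0.0003 0 -1" --pt "0 0 0 0.001 0.0002 0 -1"

```text
clock: 44.75
tool_pos: [0.5905, -0.2023, 0.0637]
orientation: [-0.0, 0.647, 0.763, -0.001]
force: [-4.7, -1.5, 6.5]
opening: 0.256
gripper_force: 30.0
```

Call:
step_arm --pt "0 0 0 0.002 0.0003 0 -1" --pt "0 0 0 0.002 0.0003 0 -1" --pt "0 0 0 0.001 0.0002 0 -1"

```text
clock: 45.05
tool_pos: [0.5955, -0.2015, 0.0637]
orientation: [-0.0, 0.647, 0.763, -0.001]
force: [-3.2, -0.6, 5.8]
opening: 0.255
gripper_force: 30.0
```

Call:
step_arm --pt "0 0 0 0.002 0.0003 0 -1" --pt "0 0 0 0.002 0.0003 0 -1" --pt "0 0 0 0.001 0.0002 0 -1"

```text
clock: 45.35
tool_pos: [0.6005, -0.2008, 0.0637]
orientation: [-0.0, 0.647, 0.763, -0.001]
force: [-4.3, -0.7, 6.9]
opening: 0.254
gripper_force: 30.0
```

Call:
step_arm --pt "0 0 0 0.002 0.0003 0 -1" --pt "0 0 0 0.002 0.0003 0 -1" --pt "0 0 0 0.001 0.0002 0 -1"

```text
clock: 45.65
tool_pos: [0.6055, -0.2, 0.0637]
orientation: [-0.0, 0.647, 0.763, -0.001]
force: [-3.4, -1.3, 5.8]
opening: 0.252
gripper_force: 30.0
```

Call:
step_arm --pt "0 0 0 0.002 0.0003 0 -1" --pt "0 0 0 0.002 0.0003 0 -1" --pt "0 0 0 0.001 0.0002 0 -1"

```text
clock: 45.95
tool_pos: [0.6105, -0.1991, 0.0637]
orientation: [-0.0, 0.647, 0.763, -0.001]
force: [-3.9, -1.2, 5.5]
opening: 0.253
gripper_force: 30.0
```

Call:
step_arm --pt "0 0 0 0.002 0.0003 0 -1" --pt "0 0 0 0.002 0.0003 0 -1" --pt "0 0 0 0.001 0.0002 0 -1"

```text
clock: 46.25
tool_pos: [0.6153, -0.1982, 0.0637]
orientation: [-0.001, 0.647, 0.763, -0.001]
force: [-3.7, 0.2, 6.0]
opening: 0.256
gripper_force: 30.0
```

Call:
step_arm --pt "0 0 0 0.002 0.0003 0 -1" --pt "0 0 0 0.002 0.0003 0 -1" --pt "0 0 0 0.001 0.0002 0 -1"

```text
clock: 46.55
tool_pos: [0.6203, -0.1973, 0.0637]
orientation: [-0.001, 0.647, 0.763, -0.001]
force: [-3.4, -0.5, 7.5]
opening: 0.254
gripper_force: 30.0
```

Call:
step_arm --pt "0 0 0 0.002 0.0003 0 -1" --pt "0 0 0 0.002 0.0003 0 -1" --pt "0 0 0 0.001 0.0002 0 -1"

```text
clock: 46.85
tool_pos: [0.6254, -0.1963, 0.0636]
orientation: [-0.001, 0.647, 0.763, -0.001]
force: [-2.9, 0.3, 5.5]
opening: 0.253
gripper_force: 30.0
```

Call:
step_arm --pt "0 0 0 0.002 0.0003 0 -1" --pt "0 0 0 0.002 0.0003 0 -1" --pt "0 0 0 0.001 0.0002 0 -1"

```text
clock: 47.15
tool_pos: [0.6316, -0.1954, 0.0636]
orientation: [0.0, 0.646, 0.763, -0.0]
force: [-3.0, 1.5, 6.5]
opening: 0.254
gripper_force: 30.0
```

Call:
step_arm --pt "0 0 0 0.002 0.0003 0 -1" --pt "0 0 0 0.002 0.0003 0 -1" --pt "0 0 0 0.001 0.0002 0 -1"

```text
clock: 47.45
tool_pos: [0.6357, -0.195, 0.0632]
orientation: [-0.0, 0.647, 0.763, -0.001]
force: [-2.4, -0.7, 3.4]
opening: 0.251
gripper_force: 30.0
```

Call:
step_arm --pt "0 0 0 0.002 0.0003 0 -1" --pt "0 0 0 0.002 0.0003 0 -1" --pt "0 0 0 0 0 0 -1"

```text
clock: 47.75
tool_pos: [0.6412, -0.1927, 0.0623]
orientation: [-0.0, 0.646, 0.763, 0.0]
force: [0.0, 0.1, -2.3]
opening: 0.252
gripper_force: 30.0
```

Dropped. Lower, release, lift.

Call:
step_arm --pt "0 0 0 0.001 0.0002 0 -1" --pt "0 0 0 0 0 -0.002 -1" --pt "0 0 0 0 0 -0.002 -1" --pt "0 0 0 0 0 -0.001 -1" --pt "0 0 0 0 0 0 -1"

```text
clock: 48.25
tool_pos: [0.6412, -0.1933, 0.0576]
orientation: [-0.0, 0.646, 0.763, -0.0]
force: [-0.5, -0.3, -2.0]
opening: 0.252
gripper_force: 30.0
```

Call:
step_arm --pt "0 0 0 0 0 0 -0.2" --pt "0 0 0 0 0 0 -0.2" --pt "0 0 0 0 0 0 -0.2" --pt "0 0 0 0 0 0.04 -0.2" --pt "0 0 0 0 0 0.05 -0.2" --pt "0 0 0 0 0 0.05 -0.2" --pt "0 0 0 -0.03 0.03 0.02 -0.2" --pt "0 0 0 -0.03 0.03 0 -0.2" --pt "0 0 0 -0.02 0.04 0 -0.2" --pt "0 0 0 -0.02 0.04 0 -0.2"

```text
clock: 49.25
tool_pos: [0.5405, -0.0525, 0.2186]
orientation: [0.0, 0.647, 0.762, 0.001]
force: [0.9, 0.8, 0.6]
opening: 0.398
gripper_force: 0.0
```

Call:
step_arm --pt "0 0 0 -0.02 0.04 0 -0.2" --pt "0 0 0 0 0.04 0 -0.2" --pt "0 0 0 0 0.02 0 -0.2" --pt "0 0 0 0 0 0 -0.2" --pt "0 0 0 0 0 0 -0.2"

```text
clock: 49.75
tool_pos: [0.5216, 0.046, 0.2182]
orientation: [0.0, 0.646, 0.763, -0.0]
force: [0.6, -0.6, -0.9]
opening: 0.4
gripper_force: 0.0
```

Run:
```python
from h import *
w=snap('wrist','w12.png');t=snap('top');b=snap('scene');st=r.get_state();print(st['tool_pos'],tojig(st['tool_pos']),ang(st))
for z in(.103,.11):
  for c in('red','yellow','green','blue'): print(z,c,[x for x in injig(w,c,z) if min(x[1])>18],[x for x in injig(t,c,z) if min(x[1])>18])
print('knob expected jig',tojig((.5239,.0468)))
f=lambda i,k:cv2.convertScaleAbs(cv2.resize(i,None,fx=k,fy=k,interpolation=cv2.INTER_CUBIC),alpha=1.2)
cv2.imwrite('pics/w12b.png',np.hstack([cv2.resize(w['pixels'],(420,315)),cv2.resize(b['pixels'][120:270,160:360],(380,285))[:285].copy() if 0 else cv2.resize(b['pixels'][120:270,160:360],(380,315))]))
```

```text
[0.52162056 0.04460368 0.21818885] [-0.04722956  0.17126207] 9.287068524088415
0.103 red [] [(array([0.0251, 0.0832]), array([22.8, 23.2]), 10.0)]
0.103 yellow [] [(array([-0.0039,  0.0269]), array([23.9, 23.1]), 9.7)]
0.103 green [] [(array([-0.0083, -0.0306]), array([21.4, 21.2]), 9.0)]
0.103 blue [] [(array([ 0.0307, -0.0867]), array([23.2, 22.8]), 8.6)]
0.11 red [] [(array([0.0224, 0.0825]), array([22.6, 23. ]), 10.0)]
0.11 yellow [] [(array([-0.0063,  0.0266]), array([23.7, 22.9]), 9.7)]
0.11 green [] [(array([-0.0107, -0.0304]), array([21.2, 21. ]), 9.0)]
0.11 blue [] [(array([ 0.028, -0.086]), array([23. , 22.6]), 8.6)]
knob expected jig [-0.04461854  0.17305154]
```

View pics/w12b.png

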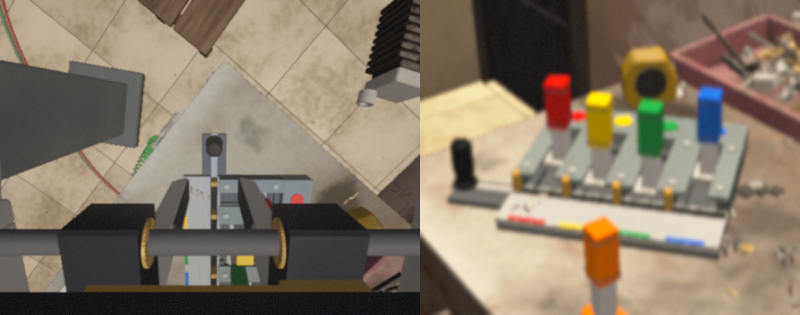

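Call:
step_arm --pt "0 0 0 0.002 0.002 -0.04 -0.15" --pt "0 0 0 0 0 -0.04 -0.15" --pt "0 0 0 0 0 -0.04 -0.15" --pt "0 0 0 0 0 -0.03 -0.15" --pt "0 0 0 0 0 -0.02 -0.15" --pt "0 0 0 0 0 -0.01 -0.15" --pt "0 0 0 0 0 0 -0.15"

```text
clock: 50.6
tool_pos: [0.523, 0.0473, 0.0371]
orientation: [-0.001, 0.647, 0.762, -0.001]
force: [-0.7, 0.8, 0.1]
opening: 0.426
gripper_force: 0.0
```

Call:
step_arm --pt "0 0 0 0 0 0 -1" --pt "0 0 0 0 0 0 -1" --pt "0 0 0 0 0 0 -1" --pt "0 0 0 0 0 0 -1" --pt "0 0 0 0 0 0 -1"

```text
clock: 51.1
tool_pos: [0.5225, 0.0482, 0.0388]
orientation: [-0.0, 0.647, 0.763, -0.0]
force: [-4.3, -2.0, 5.9]
opening: 0.249
gripper_force: 30.0
```

Gripped. Push along −y of the jig (0.165, −0.986).

Call:
step_arm --pt "0 0 0 0.001 -0.006 0 -1" --pt "0 0 0 0.001 -0.006 0 -1" --pt "0 0 0 0.001 -0.006 0 -1" --pt "0 0 0 0.001 -0.005 0 -1" --pt "0 0 0 0 0 0 -1" --pt "0 0 0 0 0 0 -1"

```text
clock: 51.7
tool_pos: [0.5261, 0.0262, 0.0388]
orientation: [-0.001, 0.646, 0.763, 0.0]
force: [-4.8, 0.9, 8.1]
opening: 0.243
gripper_force: 30.0
```

Call:
step_arm --pt "0 0 0 0.001 -0.003 0 -1" --pt "0 0 0 0 -0.003 0 -1" --pt "0 0 0 0 0 0 -1" --pt "0 0 0 0 0 0 -1"

```text
clock: 52.1
tool_pos: [0.527, 0.0207, 0.0389]
orientation: [-0.002, 0.646, 0.763, 0.0]
force: [-4.8, 2.3, 7.4]
opening: 0.246
gripper_force: 30.0
```

Call:
step_arm --pt "0 0 0 0 -0.003 0 -1" --pt "0 0 0 0.001 -0.002 0 -1" --pt "0 0 0 0 0 0 -1" --pt "0 0 0 0 0 0 -1"

```text
clock: 52.5
tool_pos: [0.527, 0.0205, 0.0388]
orientation: [-0.005, 0.645, 0.764, 0.002]
force: [-5.7, 10.4, 11.6]
opening: 0.246
gripper_force: 30.0
```

Call:
step_arm --pt "0 0 0 0 0.002 0 -1" --pt "0 0 0 0 0 0 -0.15" --pt "0 0 0 0 0 0 -0.15" --pt "0 0 0 0 0 0 -0.15" --pt "0 0 0 0 0 0.04 -0.15" --pt "0 0 0 0 0 0.05 -0.15" --pt "0 0 0 0 0 0.05 -0.15" --pt "0 0 0 -0.02 0.04 0.04 -0.15" --pt "0 0 0 -0.02 0.04 0 -0.15" --pt "0 0 0 0 0 0 -0.15"

```text
clock: 53.5
tool_pos: [0.4909, 0.0963, 0.2117]
orientation: [-0.002, 0.643, 0.766, 0.001]
force: [0.0, 0.4, 0.3]
opening: 0.422
gripper_force: 0.0
```

Run:
```python
from h import *
t=snap('top');b=snap('scene');st=r.get_state();print(st['clock'],st['tool_pos'],st['force'])
for c in('red','yellow','green','blue'): print(c,[x for x in injig(t,c,.103) if min(x[1])>17])
cv2.imwrite('pics/w13.png',np.hstack([cv2.resize(t['pixels'][70:230,130:330],(400,320)),cv2.resize(b['pixels'][120:270,160:360],(400,320))]))
```

```text
53.6 [0.49276307 0.09081898 0.21139167] [-0.11517754 -0.04244063 -0.29563267]
red [(array([0.0251, 0.0832]), array([22.8, 23.2]), 10.0)]
yellow [(array([-0.0041,  0.0269]), array([23.4, 23.1]), 9.7)]
green [(array([-0.0082, -0.0304]), array([21.4, 21.6]), 9.3)]
blue [(array([ 0.0308, -0.0867]), array([23. , 22.8]), 8.3)]
```

View pics/w13.png

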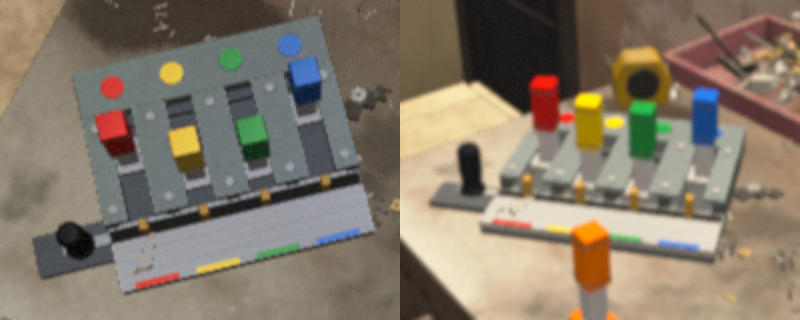

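All four pins stand in their notches and the keeper's teeth stand in front of the tracks, so I'm handing in.

```bash
python3 -c "
from h import *
print(r.job_done())"
```

```text
the job is handed in; nothing more can be done
None
```

The job is handed in after about 54 s of the 208 s allowed: keeper opened to its end stop, red, yellow, green and blue pins dropped into their notches, and keeper shut again to its end stop; I did not touch the chuck, the try square or the orange look-alike, and hand-in gave no verdict.

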